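# Take the slide tray off the hot plate with the lifter

### The job

Turn the hot plate's knob clockwise until it clicks to off. Then take the lifter by its grip, slide its blade under the hot slide tray and carry the tray level to the cooling rack, setting it down gently and squarely, centred on both rails. Draw the blade out, stand the lifter flat on the bare desk, and never touch the tray with the fingers or shift the bottles, jar and small box standing behind.

Things in the scene. Friction and masses are not known exactly. Their poses are not given: they have to be found in the camera images.
- hotplate: Grey hot plate fixed to the desk, 190 (x) x 235 (y) mm. Origin on the desk under its dark platen, z up. Platen: x -95..75, y -70..70, top z = 34 mm. +x points to the steel back stop (inner face x = 75, top z = 46 mm); the other sides are open and the lifter enters from -x. Control panel (top z = 28) at y 78..155 mm, knob at x = 0, y = 115.
- heat_knob (a joint): Heat knob angle: 0 = on (0 to 0.15 as found), 1.2 rad = off. Turns clockwise seen from above, vertical axis. A spring detent (felt from 0.2 to 1.0 rad, crest at 0.6, about 0.1 N m) must be passed: short of the crest the knob springs back, past it it clicks on toward off.
- heat_knob_grip (a point): On the knob's axis at gripping height; turns with the knob. Black knob, 40 mm diameter, on a round grey base 64 mm wide; its bar grip (38 x 14 mm, from 25 mm below this point to 7 mm above) runs along this point's x: pinch it along the point's y.
- tray: Hot aluminium tray with two glass slides, on the platen, 98 (x) x 114 (y) x 10 mm, about 0.12 kg. Origin: centre of the underside, z up. Flat bottom 72 (x) x 88 (y) mm, 3 mm thick; from its edge a thin rim flares out at 30 degrees to 8 mm height, so a blade can enter below it. Too hot and too wide for the fingers. Its x is roughly that of the hot plate.
- lifter: The spatula, about 0.14 kg: dark steel blade 42 mm wide, 2 mm thick, about 1 mm at the tip, with an upright black grip; stands flat on its blade. Origin on the underside below the grip, x toward the tip, z up. Blade x -30..145 mm; grip 46 (x) x 14 (y) mm, z 9..75, cap 50 x 18 mm to z = 77.
- lifter_grip (a point): Where to grip the lifter: in the grip, 55 mm above the blade's underside (point axes as the lifter's). Pinch it along y, fingers from above.
- lifter_tip (a point): Middle of the blade's front edge, underside, 145 mm ahead of the grip along the lifter's x.
- rack: Cooling rack fixed to the desk: base 120 (x) x 94 (y) x 5 mm with two blue rails along x, rubber tops. Origin on the desk under its centre. Rails: x -60..60, y 31..47 and -47..-31, tops z = 36 mm; the 62 mm wide channel between, open at both ends, takes the blade (channel floor z = 5). The blade comes in from -x, pointing along +x.
- cleaner_bottle: Bystander, loose, to be left alone: lens-cleaner pump bottle, clear pale blue with white cap, 35x34x108 tall. Origin at the centre of its underside; z up.
- coverslip_box: Bystander, loose, to be left alone: pale blue box with white lid, 32x32x25. Origin at the centre of its underside; z up.
- oil_bottle: Bystander, loose, to be left alone: small amber dropper bottle with black cap, diameter 29, 75 tall. Origin at the centre of its underside; z up.
- red_jar: Bystander, loose, to be left alone: black jar with a red screw cap, diameter 36, 50 tall. Origin at the centre of its underside; z up.

How it is judged:
On the way, in this order (a step that is already met when the one before it is completed fails the run):
1. the knob is turned past its detent to off while the tray still lies on the platen (value of joint heat_knob above 1 rad and height (world z) of tray below 0.045 m), for 0.2 s.
2. the tray is carried level on the lifter, clear of the platen (height (world z) of tray above 0.055 m and contact force between lifter and tray above 0.3 N and angle between tray's own z axis and vertical below 0.25 rad), for 0.3 s.
At the end, for the whole second after the job is handed in: The knob is at off (over 1.0 rad); the tray rests level on both rails, its centre within 20 mm along and 12 mm across the rack's centre and its x axis within 0.15 rad of the rails, at rest and free of the lifter; the lifter stands flat and still on the bare desk (its origin under 5 mm high) (value of joint heat_knob above 1 rad and x of tray in the frame of rack between -0.02 and 0.02 m and y of tray in the frame of rack between -0.012 and 0.012 m and z of tray in the frame of rack between 0.033 and 0.04 m and angle between the x axis of tray and the x axis of rack, either way round below 0.15 rad and angle between each of tray, lifter's own z axis and vertical below 0.06 rad and linear speed of each of tray, lifter below 0.01 m/s and contact force between lifter and tray below 0.05 N and height (world z) of lifter below 0.005 m); the robot touches nothing.
It fails at once if the fingers touch the hot tray (contact force between the fingers and tray above 0.5 N).
It fails at once if the tray is tipped beyond 0.45 rad (angle between tray's own z axis and vertical above 0.45 rad).
It fails at once if the tray falls off its supports (origin under 28 mm high) (height (world z) of tray below 0.028 m).
It fails at once if the tray is dropped or banged on the rack (over 20 N) (contact force between tray and rack above 20 N).
It fails at once if a bystander is moved by more than 30 mm (distance of any of cleaner_bottle, coverslip_box, oil_bottle, red_jar from where it was at the start of the episode above 0.03 m).
It also fails if it takes over 72 s, if anything falls off the work surface, if the arm or the gripper's body presses on something with over 40 N, if the wrist force passes 120 N, or if a joint passes its speed limit or range.

### The arm

A 7-joint arm with a two-finger parallel gripper is mounted at the origin on a cart in front of the work surface, level with it; the furniture and walls round the work are solid. World frame = base frame: x ahead of the robot, y to its left, z up, the work surface at z = 0. Lengths are in m, angles in rad, forces in N, time in s.
With the tool pointing down it reaches from about 0.4 to 0.85 m from the base axis. Payload 10.4 kg.
Tool frame: the origin (TCP) lies at the very end of the fingers, on their centre line; the grasp point (between the pads) lies 19 mm behind it; z points along the fingers, y is the line along which they close (so a half turn about z gives the same grasp; the last joint's range is limited). The gripper opens to 85 mm and grips with 20 to 120 N. Pads are 22 mm wide; open, the fingers measure 114 mm over their backs; the gripper's body (76 mm by 85 mm) begins 54 mm behind the grasp point. The pads swing forward as they close: fully open they stand 13 mm farther back than shut.
Start: joints at [1.162, 0.332, -0.065, 1.46, 0.022, 1.35, -0.088], TCP at [0.235, -0.579, 0.231] pointing down, gripper open.
Joint ranges: [-2.6, 2.6], [-0.5, 2.12], [-1.47, 1.34], [0.16, 2.42], [-1.27, 4.41], [0.06, 2.06], [-2.6, 2.6]. Speed limits (rad/s): [2.22, 2.22, 2.79, 2.79, 3.14, 3.14, 3.14].

### API

Orientations are given as a unit quaternion [x, y, z, w].
In Python, from workcell import * gives the robot as it stands. The module is installed in compiled form; this text tells all that it offers.
- The arm moves only by the tool carry_out, never from a script. Its argument "motion" is a list of rows, each an object with "xyz": the shift along the tool's x, y, z in m, a list of three; "angular": the turn, a rotation vector about the tool's x, y, z in degrees, a list of three. A call has 1 to 12 rows; each row is the pose to reach, as a shift and turn from the pose commanded when the call began, along the tool's axes at that moment; what a row does not reach only later rows make up. A row lasts 1/10 s, in which the tool goes at most 50 mm and 8.59 degrees, less where a joint would pass 70% of its speed; a pose out of reach is approached as far as the arm can. A call with a gripper value outside its range is refused whole. "hand" is the opening, from 0 (shut) to 1 (fully open), set as the call begins (left out, the last holds). The fingers move at their own pace and stop on an object; "grip_force" is the grip in N (left out, the last holds). Time passes only in rows, so rows that repeat a pose let the fingers close. It gives the time, the measured TCP pose, the force, the opening and the grip force at its end, in the units of the state.
- get_obs(): the state, without advancing time (a new reading comes with each control period).
- camera(name): name is "scene" or "side" or "wrist"; returns a dict with "img" (480x640x3 uint8, red, green, blue), "fx", "fy", "cx", "cy" (pixels), "k1" (the pictures are not rectified: a ray, as slopes to the right and down, at radius r is drawn at 1 + k1 r^2 times it, then the intrinsics apply), "extrinsics" (4x4, takes a point from camera to world coordinates). Camera axes: x right, y up, looking along -z (the intrinsics and any distortion apply to the point x, -y, -z); pixel columns grow to the right and rows downward; lengths in m; the calibration is good to about 2 mm. A picture is of the moment at which its call begins. There is no depth.
- hand_in(): hands the job in; it is judged then, once.
The state is a dict: "clock": time; "joint_pos": joint angles; "joint_velocities": joint speeds; "tau": joint torques, N m; "position": TCP position; "ee_rot": TCP orientation; "ft_force": force on the tool from outside, world axes, zero at the start; "torque": the same for the moment, N m; "grip_width": opening from 0.0 (shut) to 1.0 (fully open); "grasp_force": force on a finger pad.
Only numpy, scipy, OpenCV 4.12 (cv2) and the standard library are available. Lean on these libraries where they do the work, as an engineer would, in place of code of your own. Each camera call takes 0.05 s, during which the arm holds its last target. There are 200 camera calls.

## Working session

There is one attempt and no reset: what is moved stays moved. The work goes in short steps, Python scripts to look and compute and a tool call to move; the robot and the scene stay as the last step left them, time stands still between calls to the robot, and variables do not carry over. Pictures are saved under pics/ and viewed, at most 10 in all, crops included, and the job is handed in when it is done.

Besides the shell and the picture viewer there is one more tool, called after ">>>" by a JSON object that holds its "fn" and its "kwargs", one argument or row to a line. carry_out: Moves the arm, as the interface text tells. Its arguments: {"type":"object","properties":{"motion":{"type":"array"},"hand":{"type":"number"},"grip_force":{"type":"number"}},"required":["motion"]}

```bash
mkdir -p pics; cat > h.py <<'E'
from workcell import *
import numpy as np, cv2
from scipy.spatial.transform import Rotation as R
from scipy.optimize import least_squares
def snap(n,f):
    c=camera(n); cv2.imwrite('pics/'+f+'.png',c['img'][:,:,::-1])
    np.savez('pics/'+f+'.npz',**{k:np.asarray(v) for k,v in c.items()}); return c
def load(f): return dict(np.load('pics/'+f+'.npz'))
def proj(c,P):
    E=np.asarray(c['extrinsics']); q=(np.atleast_2d(P)-E[:3,3])@E[:3,:3]
    a=q[:,0]/-q[:,2]; b=-q[:,1]/-q[:,2]; s=1+c['k1']*(a*a+b*b)
    return np.c_[c['fx']*a*s+c['cx'],c['fy']*b*s+c['cy']]
def ray(c,uv):
    E=np.asarray(c['extrinsics']); d=np.array([(uv[0]-c['cx'])/c['fx'],(uv[1]-c['cy'])/c['fy']]); p=d.copy()
    for _ in range(20): p=d/(1+c['k1']*(p@p))
    v=E[:3,:3]@np.array([p[0],-p[1],-1]); return E[:3,3],v
def atz(c,uv,z):
    o,v=ray(c,uv); return o+v*(z-o[2])/v[2]
def tri(*cu):
    A=np.zeros((3,3));b=np.zeros(3)
    for c,uv in cu:
        o,v=ray(c,uv); v=v/np.linalg.norm(v); M=np.eye(3)-np.outer(v,v); A+=M;b+=M@o
    return np.linalg.solve(A,b)
E
python3 - <<'E'
from h import *
for n in ['scene','side','wrist']:
    c=snap(n,n+'0'); print(n,np.round(c['extrinsics'],3).tolist(),c['fx'],c['k1'])
o=get_obs();print({k:np.round(v,3).tolist() for k,v in o.items()})
E
```

```text
scene [[-0.896, 0.262, -0.36, 0.192], [-0.445, -0.515, 0.733, 0.843], [0.007, 0.816, 0.578, 0.72], [0.0, 0.0, 0.0, 1.0]] 546.5295663410509 -0.08195216411418456
side [[0.982, -0.083, 0.17, 0.765], [0.189, 0.499, -0.846, -0.858], [-0.015, 0.862, 0.506, 0.6], [0.0, 0.0, 0.0, 1.0]] 556.84691532366 -0.018013525051056065
wrist [[0.376, 0.887, 0.267, 0.305], [-0.927, 0.361, 0.106, -0.55], [-0.002, -0.287, 0.958, 0.373], [0.0, 0.0, 0.0, 1.0]] 331.04035152224225 -0.052528793518773084
{'clock': 0.15, 'joint_pos': [1.162, 0.333, -0.065, 1.461, 0.022, 1.35, -0.089], 'joint_velocities': [0.0, -0.001, -0.0, -0.001, 0.001, -0.001, -0.001], 'tau': [0.0, -62.583, 0.049, -39.185, 0.016, 0.007, -0.0], 'position': [0.235, -0.579, 0.231], 'ee_rot': [0.981, 0.192, -0.0, -0.001], 'ft_force': [-0.411, -0.023, 0.551], 'torque': [-0.004, 0.002, -0.05], 'grasp_force': 0.0, 'grip_width': 1.001}
```

View pics/scene0.png

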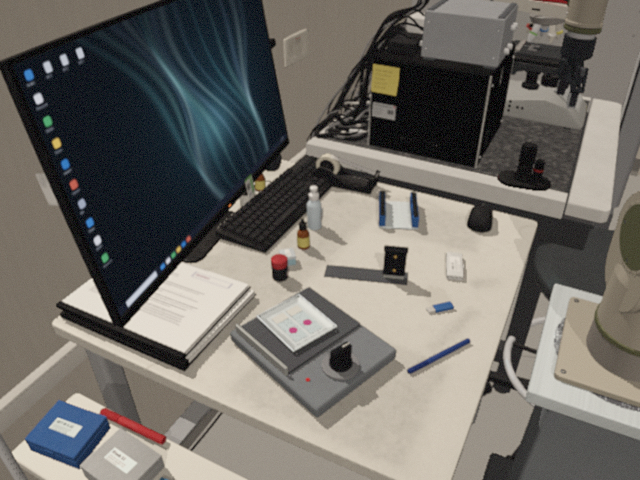

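View pics/side0.png

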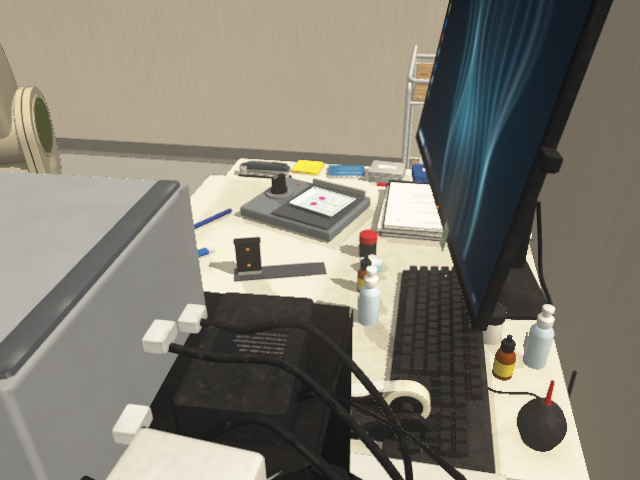

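The scene view shows the hot plate at about (313,345), knob (343,356), tray (298,322), lifter grip (396,263) with its blade running to (326,271), and the rack at (398,210). The bottles, jar and box are at (313,210), (304,236), (280,267) and (291,258). The side view shows the lifter grip at (247,255), the plate at (305,205) and the knob at (279,185). The rack is hidden there.

```bash
python3 - <<'E'
from h import *
a=cv2.imread('pics/scene0.png'); b=cv2.imread('pics/side0.png')
z=lambda i,x0,y0,w,h,W,H: cv2.resize(i[y0:y0+h,x0:x0+w],(W,H),interpolation=cv2.INTER_CUBIC)
cv2.imwrite('pics/cropA.png',z(a,225,280,180,135,800,600))
top=z(a,320,185,160,110,800,550)
cv2.imwrite('pics/cropB.png',top)
cv2.imwrite('pics/cropC.png',z(b,180,150,200,150,800,600))
E
```

```text
(no output)
```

View pics/cropA.png

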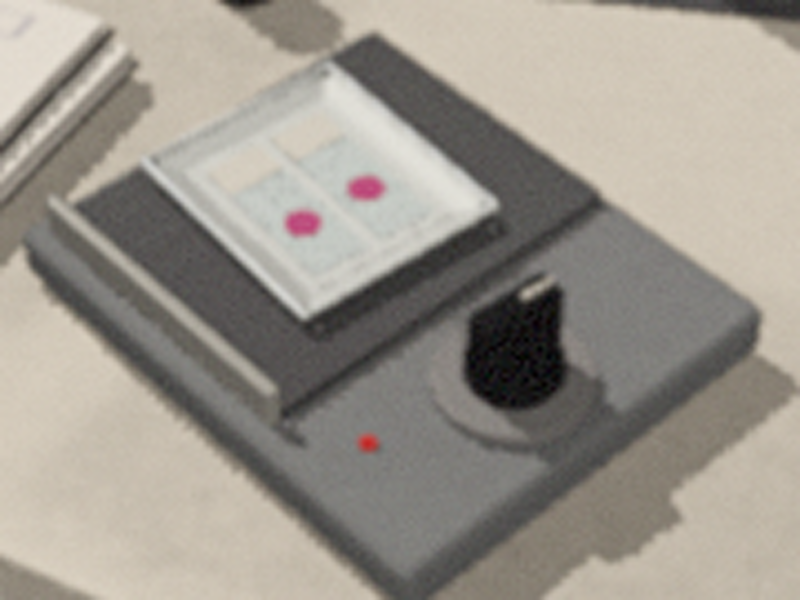

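View pics/cropB.png

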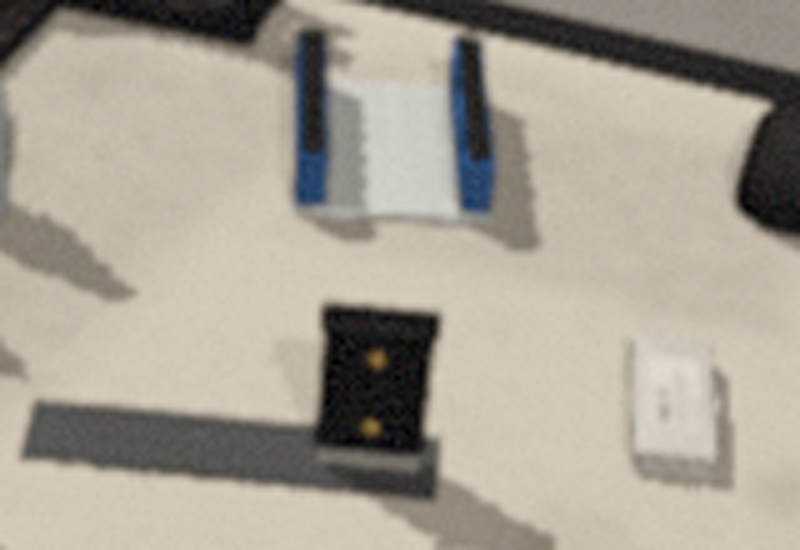

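View pics/cropC.png

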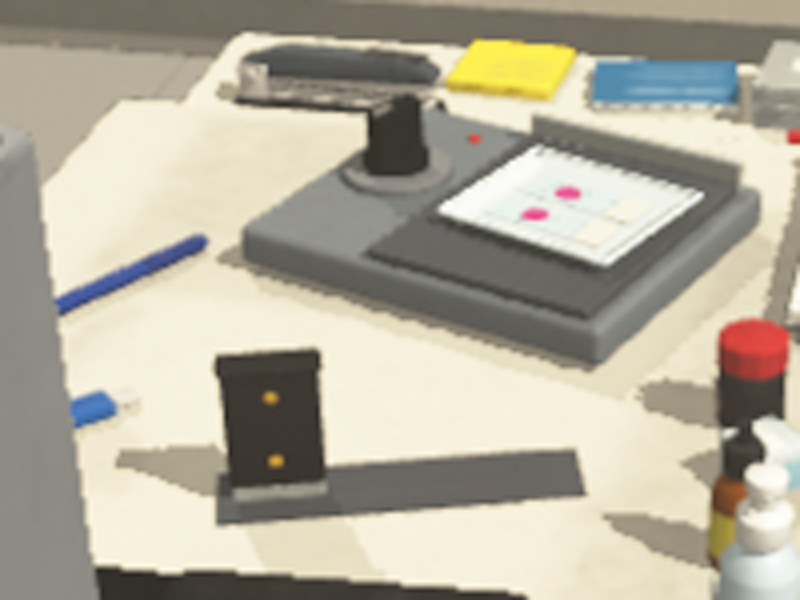

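Crop A shows the platen corners at (375,35), (600,198) and (285,410), and the tray rim corners at (330,65), (497,205), (147,160) and (312,318). Crop B shows the rack rails (tops from 300,30 to 490,160) and the blade tip at (22..35, 402..458). Crop C shows the same tray, platen and lifter from the other side. Now the pose fits.

```bash
cat > fit.py <<'E'
from h import *
S=load('scene0');D=load('side0')
A=lambda x,y:(S,((x+.5)*180/800-.5+225,(y+.5)*135/600-.5+280))
B=lambda x,y:(S,((x+.5)/5-.5+320,(y+.5)/5-.5+185))
C=lambda x,y:(D,((x+.5)/4-.5+180,(y+.5)/4-.5+150))
def fit(name,obs,y0,freez=True):
    def w(p,q):
        c,s=np.cos(p[2]),np.sin(p[2]); return np.array([p[0]+c*q[0]-s*q[1],p[1]+s*q[0]+c*q[1],p[3]+q[2]])
    def f(p): return np.concatenate([proj(c,w(p,np.array(q)/1e3))[0]-uv for (c,uv),q in obs]+[[] if freez else [1e4*p[3]]])
    r=least_squares(f,[.5,0,y0,0],loss='soft_l1'); print(name,np.round(r.x,4),'res px',np.round(f(r.x).reshape(-1,2) if freez else f(r.x)[:-1].reshape(-1,2),1).tolist()); return r.x
E
python3 - <<'E'
from fit import *
plate=[(A(375,35),(-95,-70,34)),(A(600,198),(-95,70,34)),(A(285,408),(75,70,34)),(C(370,253),(-95,70,34)),(C(590,313),(-95,-70,34))]
fit('plate',plate,1.5)
tray=[(A(330,65),(-49,-57,8)),(A(497,205),(-49,57,8)),(A(147,160),(49,-57,8)),(A(312,318),(49,57,8)),(C(440,208),(-49,57,8)),(C(608,265),(-49,-57,8)),(C(703,197),(49,-57,8)),(C(540,143),(49,57,8))]
fit('tray',tray,1.5)
lift=[(B(22,458),(145,21,1)),(B(35,402),(145,-21,1)),(B(435,497),(-30,21,2)),(C(575,450),(145,21,1)),(C(584,493),(145,-21,1)),(C(217,522),(-30,-21,0)),(B(322,305),(25,-9,77)),(B(440,315),(-25,-9,77)),(C(216,356),(-25,9,77)),(C(320,350),(25,9,77))]
fit('lifter',lift,0)
L=47
rack=[(B(299,30),(60,47,36)),(B(326,30),(60,31,36)),(B(300,152),(-60,47,36)),(B(326,152),(-60,31,36)),(B(455,40),(60,-31,36)),(B(480,38),(60,-47,36)),(B(465,160),(-60,-31,36)),(B(490,160),(-60,-47,36))]
rack=[(o,(q[0],-q[1],q[2])) for o,q in rack]
fit('rack+',rack,-1.5,False); fit('rack-',[(o,(q[0],-q[1],q[2])) for o,q in rack],-1.5,False)
# knob: bar ends top
print('knob top', tri(A(530,285),C(405,98)))
for u in [A(478,322),A(545,278),A(562,290)]: print(atz(*u,.08))
for n,u in dict(cleaner=(314,228),oil=(304,247),jar=(280,278),box=(291,265)).items(): print(n,atz(S,u,0))
E
```

```text
plate [ 0.5552  0.2335  1.2165 -0.0026] res px [[-0.1, -0.4], [0.7, -0.6], [-0.6, 1.2], [-0.4, -0.3], [0.3, 0.6]]
tray [0.558  0.2239 1.1526 0.0339] res px [[-0.0, -0.9], [1.3, 0.1], [-2.0, -0.1], [-1.4, 0.4], [-1.3, 0.6], [-0.2, -0.1], [0.5, -0.6], [-0.7, 0.8]]
lifter [ 0.4622 -0.0201  0.306  -0.0016] res px [[-0.4, 0.8], [0.1, -0.0], [0.8, 1.3], [0.5, -0.2], [1.0, 1.0], [0.1, 1.4], [0.2, -0.8], [1.2, -0.5], [-0.4, -0.7], [0.6, -1.1]]
rack+ [ 0.5414 -0.2532 -0.2095 -0.    ] res px [[8.7, -2.9], [-0.1, -0.5], [49.9, -11.8], [41.4, -9.2], [-40.0, 7.3], [-48.8, 10.3], [0.2, -0.0], [-8.4, 2.9]]
rack- [ 0.5412 -0.252  -1.1943 -0.    ] res px [[-0.5, -0.7], [0.5, -0.4], [-1.1, 0.3], [0.5, 0.6], [-0.6, -1.2], [0.8, -0.5], [-0.7, 0.4], [1.2, 0.8]]
knob top [0.44896286 0.26901382 0.07644452]
[0.45160378 0.29598114 0.08      ]
[0.43938343 0.26547975 0.08      ]
[0.43135563 0.26817479 0.08      ]
cleaner [ 0.6975743  -0.11059196  0.        ]
oil [ 0.68187239 -0.03195265  0.        ]
jar [0.67363125 0.08846772 0.        ]
box [0.67513337 0.03925787 0.        ]
```

```bash
cat >> h.py <<'E'
def go(*wps):
    """wps: (x,y,z TCP, yaw of tool y axis rad); prints shift/turn (tool axes) from present pose"""
    o=get_obs(); p=np.array(o['position']); r=R.from_quat(o['ee_rot'])
    print('t',round(o['clock'],2),'pos',np.round(p,4),'tooly',np.round(np.arctan2(*r.as_matrix()[[1,0],1]),4),'tilt',np.round(r.as_matrix()[:,2],4),'j',np.round(o['joint_pos'],2),'F',np.round(o['ft_force'],1),'g',np.round(o['grip_width'],3),np.round(o['grasp_force'],1))
    for x,y,z,a in wps:
        yv=np.array([np.cos(a),np.sin(a),0]); zv=np.array([0,0,-1.]); T=R.from_matrix(np.c_[np.cross(yv,zv),yv,zv])
        print('->',np.round(r.inv().apply(np.array([x,y,z])-p),4).tolist(),np.round((r.inv()*T).as_rotvec(degrees=True),2).tolist())
E
python3 - <<'E'
from h import *
go((.46,-.06,.26,-2.765))
E
```

```text
t 0.15 pos [ 0.2351 -0.5788  0.2307] tooly -1.1851 tilt [-4.e-04  1.e-03 -1.e+00] j [ 1.16  0.33 -0.06  1.46  0.02  1.35 -0.09] F [-0.4 -0.   0.6] g 1.001 0.0
-> [0.4036, -0.3961, -0.0289] [-0.05, 0.05, 90.52]
```

>>> {"fn": "carry_out", "kwargs": {
  "motion": [
    {"xyz":[0.034,-0.033,-0.01],"angular":[0,0,8]},
    {"xyz":[0.068,-0.066,-0.02],"angular":[0,0,16]},
    {"xyz":[0.102,-0.1,-0.03],"angular":[0,0,24]},
    {"xyz":[0.136,-0.133,-0.03],"angular":[0,0,32]},
    {"xyz":[0.17,-0.166,-0.03],"angular":[0,0,40]},
    {"xyz":[0.204,-0.2,-0.03],"angular":[0,0,48]},
    {"xyz":[0.238,-0.233,-0.03],"angular":[0,0,56]},
    {"xyz":[0.272,-0.266,-0.03],"angular":[0,0,64]},
    {"xyz":[0.306,-0.3,-0.03],"angular":[0,0,72]},
    {"xyz":[0.34,-0.333,-0.03],"angular":[0,0,80]},
    {"xyz":[0.374,-0.366,-0.03],"angular":[0,0,88]},
    {"xyz":[0.404,-0.396,-0.03],"angular":[0,0,90.5]}
  ]
}}

```text
clock: 1.35
position: [0.4389, -0.1047, 0.2629]
ee_rot: [0.853, -0.521, 0.002, -0.001]
ft_force: [-0.1, 0.4, 0.2]
grip_width: 0.998
grasp_force: 0.0
```

```bash
python3 - <<'E'
from h import *
go((.46,-.06,.26,-2.765),(.4473,.2734,.25,-2.765))
E
```

```text
t 1.35 pos [ 0.4389 -0.1047  0.2629] tooly -2.6673 tilt [ 0.0037 -0.0011 -1.    ] j [ 0.8  -0.05 -0.63  1.82 -0.03  1.36 -2.5 ] F [-0.1  0.4  0.2] g 0.998 0.0
-> [-0.0301, -0.0391, 0.0029] [-0.17, -0.14, 5.6]
-> [-0.3326, -0.1801, 0.0125] [-0.17, -0.14, 5.6]
```

>>> {"fn": "carry_out", "kwargs": {
  "motion": [
    {"xyz":[-0.03,-0.039,0.003],"angular":[0,0,5.6]},
    {"xyz":[-0.03,-0.039,0.003],"angular":[0,0,5.6]},
    {"xyz":[-0.03,-0.039,0.003],"angular":[0,0,5.6]}
  ]
}}

```text
clock: 1.65
position: [0.4435, -0.0888, 0.2658]
ee_rot: [0.836, -0.549, 0.007, -0.001]
ft_force: [-1.5, -0.1, -0.1]
grip_width: 0.999
grasp_force: 0.0
```

```bash
python3 - <<'E'
from h import *
go((.46,-.06,.26,-2.765),(.4473,.2734,.25,-2.765))
E
```

```text
t 1.65 pos [ 0.4435 -0.0888  0.2658] tooly -2.7341 tilt [ 0.0137 -0.0062 -0.9999] j [ 1.29 -0.07 -1.12  1.8  -0.06  1.35 -2.55] F [-1.5 -0.1 -0.1] g 0.999 0.0
-> [-0.02, -0.0265, 0.0058] [-0.59, -0.63, 1.77]
-> [-0.3313, -0.1469, 0.0136] [-0.59, -0.63, 1.77]
```

```bash
python3 - <<'E'
from h import *
go((.4473,.2734,.23,-.5))
E
```

```text
t 1.65 pos [ 0.4435 -0.0888  0.2658] tooly -2.7341 tilt [ 0.0137 -0.0062 -0.9999] j [ 1.29 -0.07 -1.12  1.8  -0.06  1.35 -2.55] F [-1.5 -0.1 -0.1] g 0.999 0.0
-> [-0.3315, -0.1466, 0.0336] [0.4, -1.0, -128.0]
```

>>> {"fn": "carry_out", "kwargs": {
  "motion": [
    {"xyz":[-0.03,-0.013,0.0],"angular":[0,0,-8.5]},
    {"xyz":[-0.06,-0.026,0.0],"angular":[0,0,-17]},
    {"xyz":[-0.09,-0.04,0.0],"angular":[0,0,-25.5]},
    {"xyz":[-0.12,-0.053,0.0],"angular":[0,0,-34]},
    {"xyz":[-0.15,-0.066,0.0],"angular":[0,0,-42.5]},
    {"xyz":[-0.18,-0.08,0.01],"angular":[0,0,-51]},
    {"xyz":[-0.21,-0.093,0.02],"angular":[0,0,-59.5]},
    {"xyz":[-0.24,-0.106,0.025],"angular":[0,0,-68]},
    {"xyz":[-0.27,-0.12,0.03],"angular":[0,0,-76.5]},
    {"xyz":[-0.3,-0.133,0.034],"angular":[0,0,-85]},
    {"xyz":[-0.33,-0.146,0.034],"angular":[0,0,-93.5]},
    {"xyz":[-0.331,-0.147,0.034],"angular":[0,0,-102]}
  ]
}}

```text
clock: 2.85
position: [0.4455, 0.2773, 0.2295]
ee_rot: [0.951, 0.31, 0.005, 0.004]
ft_force: [-0.4, -0.1, -0.0]
grip_width: 1.005
grasp_force: 0.0
```

```bash
python3 - <<'E'
from h import *
go((.4473,.2734,.23,-.5))
E
```

```text
t 2.85 pos [0.4455 0.2773 0.2295] tooly -0.9406 tilt [ 0.0126 -0.0035 -0.9999] j [ 0.49  0.41 -1.39  1.69  0.43  1.39 -1.91] F [-0.4 -0.1 -0. ] g 1.005 0.0
-> [-0.0009, 0.0043, -0.0005] [0.68, -0.33, -25.24]
```

>>> {"fn": "carry_out", "kwargs": {
  "motion": [
    {"xyz":[-0.001,0.004,0.0],"angular":[0.3,-0.1,-8.5]},
    {"xyz":[-0.001,0.004,0.0],"angular":[0.5,-0.2,-17]},
    {"xyz":[-0.001,0.004,0.0],"angular":[0.7,-0.3,-25.2]},
    {"xyz":[-0.001,0.004,0.0],"angular":[0.7,-0.3,-25.2]},
    {"xyz":[-0.001,0.004,0.0],"angular":[0.7,-0.3,-25.2]}
  ]
}}

```text
clock: 3.35
position: [0.4492, 0.2685, 0.2297]
ee_rot: [0.865, 0.502, 0.0, 0.001]
ft_force: [-0.2, 0.4, -0.3]
grip_width: 0.998
grasp_force: 0.0
```

```bash
python3 - <<'E'
from h import *
c=snap('wrist','w1'); go((.4473,.2734,.23,-.5))
cv2.imwrite('pics/w1b.png',cv2.resize(c['img'][:,:,::-1],(800,600)))
print(proj(c,np.array([[.4473,.2734,.078]])))
E
```

```text
t 3.4 pos [0.4492 0.2685 0.2297] tooly -0.5183 tilt [ 0.0015 -0.0019 -1.    ] j [ 0.52  0.45 -1.43  1.68  0.45  1.41 -1.49] F [-0.9  0.9 -0.6] g 0.997 0.0
-> [0.0033, -0.0041, -0.0003] [0.13, 0.05, -1.05]
[[313.54287675 227.27763147]]
```

View pics/w1b.png

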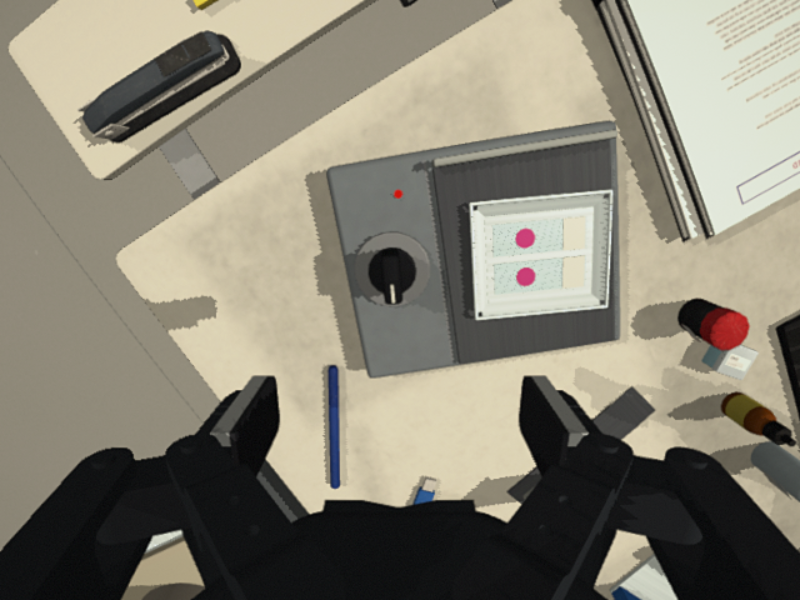

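The wrist view shows the knob bar almost upright in the picture, running from (390,250) to the white pointer end at (393,304). The tray rim corners are at (470,204), (612,190), (607,307) and (475,319). The platen's near corners are at (458,362) and (620,340).

```bash
cat > f2.py <<'E'
from fit import *
W_=load('w1')
W=lambda x,y:(W_,((x+.5)/1.25-.5,(y+.5)/1.25-.5))
plate=[(A(375,35),(-95,-70,34)),(A(600,198),(-95,70,34)),(A(285,408),(75,70,34)),(C(370,253),(-95,70,34)),(C(590,313),(-95,-70,34)),(W(458,362),(-95,70,34)),(W(620,340),(-95,-70,34))]
p=fit('plate',plate,1.2)
tray=[(A(330,65),(-49,-57,8)),(A(497,205),(-49,57,8)),(A(147,160),(49,-57,8)),(A(312,318),(49,57,8)),(C(440,208),(-49,57,8)),(C(608,265),(-49,-57,8)),(C(703,197),(49,-57,8)),(C(540,143),(49,57,8)),(W(470,204),(49,57,8)),(W(612,190),(49,-57,8)),(W(607,307),(-49,-57,8)),(W(475,319),(-49,57,8))]
t=fit('tray',tray,1.2)
c,s=np.cos(p[2]),np.sin(p[2]); d=t[:2]-p[:2]; print('tray in plate',c*d[0]+s*d[1],-s*d[0]+c*d[1])
print('knob pred',p[0]-s*.115,p[1]+c*.115)
a=atz(*W(390,250),.078);b=atz(*W(393,304),.078);print(a,b,(a+b)/2,np.arctan2(*(a-b)[[1,0]]),np.linalg.norm(a-b))
print('bar top tri',tri(W(392,277),A(513,305)), tri(W(393,304),A(553,285)))
E
python3 f2.py
```

```text
plate [ 0.5559  0.2346  1.2105 -0.0023] res px [[-0.4, -0.2], [0.2, -0.2], [-1.7, 1.4], [-0.1, -0.8], [0.4, 0.2], [1.1, 1.3], [-4.7, 0.1]]
tray [0.5586 0.2246 1.1509 0.0331] res px [[-0.4, -0.5], [0.8, 0.6], [-2.5, 0.3], [-2.1, 0.9], [-0.9, 0.8], [0.1, 0.2], [0.8, -0.4], [-0.3, 1.0], [-1.3, -0.6], [0.6, -0.1], [0.7, 1.4], [-0.4, 2.0]]
tray in plate -0.00837856861032821 -0.006069938658785344
knob pred 0.4482980923687685 0.2751524454714575
[0.45858849 0.29587797 0.078     ] [0.44037378 0.2600075  0.078     ] [0.44948113 0.27794274 0.078     ] 1.100935169450187 0.04023016262545166
bar top tri [0.44822085 0.27612188 0.0713022 ] [0.43915137 0.2580096  0.06970214]
```

```bash
python3 - <<'E'
from h import *
go((.449,.2755,.1,-.47),(.449,.2755,.05,-.47))
E
```

```text
t 3.4 pos [0.4492 0.2685 0.2297] tooly -0.5183 tilt [ 0.0015 -0.0019 -1.    ] j [ 0.52  0.45 -1.43  1.68  0.45  1.41 -1.49] F [-0.9  0.9 -0.6] g 0.997 0.0
-> [0.0061, -0.004, 0.1297] [0.13, 0.05, -2.77]
-> [0.0061, -0.0041, 0.1797] [0.13, 0.05, -2.77]
```

>>> {"fn": "carry_out", "kwargs": {
  "motion": [
    {"xyz":[0.002,-0.001,0.03],"angular":[0.1,0,-2.8]},
    {"xyz":[0.004,-0.003,0.07],"angular":[0.1,0,-2.8]},
    {"xyz":[0.006,-0.004,0.11],"angular":[0.1,0,-2.8]},
    {"xyz":[0.006,-0.004,0.135],"angular":[0.1,0,-2.8]},
    {"xyz":[0.006,-0.004,0.135],"angular":[0.1,0,-2.8]},
    {"xyz":[0.006,-0.004,0.15],"angular":[0.1,0,-2.8]},
    {"xyz":[0.006,-0.004,0.165],"angular":[0.1,0,-2.8]},
    {"xyz":[0.006,-0.004,0.175],"angular":[0.1,0,-2.8]},
    {"xyz":[0.006,-0.004,0.175],"angular":[0.1,0,-2.8]}
  ],
  "hand": 0.4
}}

```text
clock: 4.3
position: [0.4486, 0.2749, 0.0537]
ee_rot: [0.851, 0.525, -0.001, 0.0]
ft_force: [-0.2, -0.4, 1.0]
grip_width: 0.4
grasp_force: 0.0
```

```bash
python3 - <<'E'
from h import *
go((.449,.2755,.049,-.47))
E
```

```text
t 4.3 pos [0.4486 0.2749 0.0537] tooly -0.4657 tilt [-0.0013 -0.0017 -1.    ] j [ 0.34  0.63 -1.22  1.86  0.66  1.13 -1.59] F [-0.2 -0.4  1. ] g 0.4 0.0
-> [0.0007, 0.0001, 0.0047] [-0.02, 0.12, 0.25]
```

>>> {"fn": "carry_out", "kwargs": {
  "motion": [
    {"xyz":[0,0,0.003],"angular":[0,0,0]},
    {"xyz":[0,0,0.003],"angular":[0,0,0]},
    {"xyz":[0,0,0.003],"angular":[0,0,0]},
    {"xyz":[0,0,0.003],"angular":[0,0,0]},
    {"xyz":[0,0,0.003],"angular":[0,0,0]}
  ],
  "hand": 0,
  "grip_force": 50
}}

```text
clock: 4.8
position: [0.4478, 0.2766, 0.0522]
ee_rot: [0.851, 0.526, -0.0, -0.001]
ft_force: [-4.7, 2.9, -0.6]
grip_width: 0.15
grasp_force: 50.2
```

>>> {"fn": "carry_out", "kwargs": {
  "motion": [
    {"xyz":[0,0,0],"angular":[0,0,7]},
    {"xyz":[0,0,0],"angular":[0,0,14]},
    {"xyz":[0,0,0],"angular":[0,0,21]},
    {"xyz":[0,0,0],"angular":[0,0,28]},
    {"xyz":[0,0,0],"angular":[0,0,35]},
    {"xyz":[0,0,0],"angular":[0,0,42]},
    {"xyz":[0,0,0],"angular":[0,0,49]},
    {"xyz":[0,0,0],"angular":[0,0,56]},
    {"xyz":[0,0,0],"angular":[0,0,62]},
    {"xyz":[0,0,0],"angular":[0,0,62]},
    {"xyz":[0,0,0],"angular":[0,0,62]},
    {"xyz":[0,0,0],"angular":[0,0,62]}
  ]
}}

```text
clock: 6.0
position: [0.4498, 0.2732, 0.0521]
ee_rot: [1.0, 0.011, 0.0, 0.002]
ft_force: [0.7, -9.4, 4.8]
grip_width: 0.152
grasp_force: 51.0
```

```bash
python3 - <<'E'
from h import *
go((.449,.2755,.049,-.47)); print(get_obs()['torque'])
E
```

```text
t 6.0 pos [0.4498 0.2732 0.0521] tooly -1.549 tilt [ 6.0e-04 -4.7e-03 -1.0e+00] j [ 0.21  0.5  -1.01  1.87  0.49  1.05 -2.55] F [ 0.7 -9.4  4.8] g 0.152 51.0
-> [-0.0007, -0.0023, 0.0031] [0.26, 0.12, -61.82]
[-2.08261522  0.08177634  0.04078604]
```

>>> {"fn": "carry_out", "kwargs": {
  "motion": [
    {"xyz":[0,0,0],"angular":[0,0,0]},
    {"xyz":[0,0,0],"angular":[0,0,0]},
    {"xyz":[0,0,-0.02],"angular":[0,0,0]},
    {"xyz":[0,0,-0.06],"angular":[0,0,0]},
    {"xyz":[0,0,-0.1],"angular":[0,0,0]},
    {"xyz":[0,0,-0.15],"angular":[0,0,0]},
    {"xyz":[0,0,-0.18],"angular":[0,0,0]},
    {"xyz":[0,0,-0.18],"angular":[0,0,0]}
  ],
  "hand": 0.4
}}

```text
clock: 6.8
position: [0.4503, 0.2776, 0.2362]
ee_rot: [1.0, 0.012, 0.003, -0.001]
ft_force: [-0.1, 0.1, -1.1]
grip_width: 0.399
grasp_force: 0.0
```

```bash
python3 - <<'E'
from h import *
go((.45,-.02,.24,-1.264))
E
```

```text
t 6.8 pos [0.4503 0.2776 0.2362] tooly -1.5467 tilt [ 0.0061  0.0022 -1.    ] j [ 0.35  0.29 -1.15  1.67  0.27  1.35 -2.39] F [-0.1  0.1 -1.1] g 0.399 0.0
-> [-0.0074, 0.2975, -0.0045] [-0.07, -0.37, -16.2]
```

>>> {"fn": "carry_out", "kwargs": {
  "motion": [
    {"xyz":[-0.001,0.03,-0.004],"angular":[0,-0.3,-3]},
    {"xyz":[-0.002,0.075,-0.004],"angular":[0,-0.3,-6]},
    {"xyz":[-0.003,0.12,-0.004],"angular":[0,-0.3,-9]},
    {"xyz":[-0.004,0.165,-0.004],"angular":[0,-0.3,-12]},
    {"xyz":[-0.005,0.21,-0.004],"angular":[0,-0.3,-14]},
    {"xyz":[-0.006,0.25,-0.004],"angular":[0,-0.3,-16]},
    {"xyz":[-0.007,0.285,-0.004],"angular":[0,-0.3,-16.2]},
    {"xyz":[-0.007,0.297,-0.004],"angular":[0,-0.3,-16.2]},
    {"xyz":[-0.007,0.297,-0.004],"angular":[0,-0.3,-16.2]},
    {"xyz":[-0.007,0.297,-0.004],"angular":[0,-0.3,-16.2]}
  ],
  "hand": 0.6
}}

```text
clock: 7.8
position: [0.449, -0.02, 0.2358]
ee_rot: [0.988, 0.153, -0.003, 0.0]
ft_force: [0.6, 0.7, -0.3]
grip_width: 0.6
grasp_force: 0.0
```

```bash
python3 - <<'E'
from h import *
c=snap('wrist','w2'); go()
cv2.imwrite('pics/w2b.png',cv2.resize(c['img'][:,:,::-1],(800,600)))
E
```

```text
t 7.85 pos [ 0.449  -0.0196  0.2359] tooly -1.2622 tilt [-0.0053 -0.0013 -1.    ] j [ 1.02 -0.02 -1.04  1.84 -0.01  1.31 -1.28] F [ 0.6 -0.2  0. ] g 0.6 0.0
```

View pics/w2b.png

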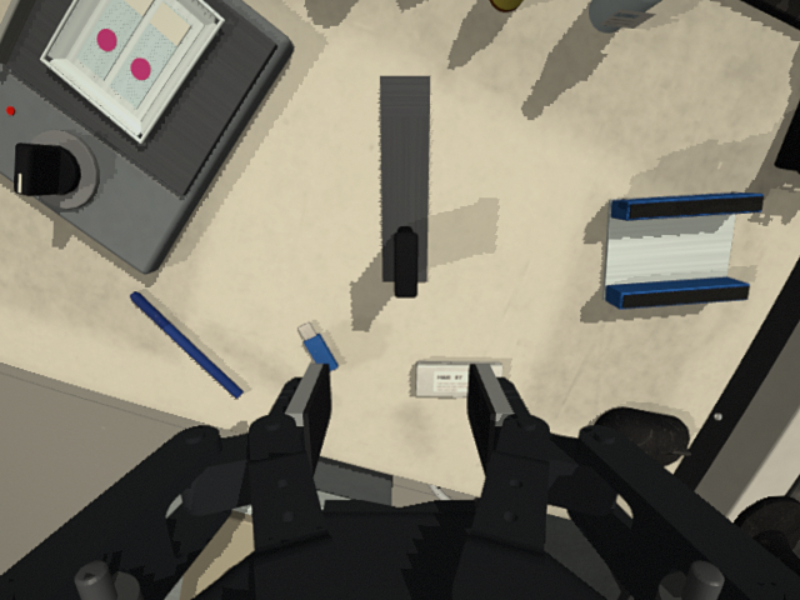

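The wrist view shows the knob now turned to off. The lifter's blade tip corners are at (380,76) and (430,76), the rear corners at (383,281) and (428,282), and the cap's near end at (395..416,297). The rack's rail tops run from (628,205) to (763,211) and from (621,291) to (748,299).

```bash
cat > f3.py <<'E'
from fit import *
W_=load('w2')
W=lambda x,y:(W_,((x+.5)/1.25-.5,(y+.5)/1.25-.5))
lw=[(W(380,76),(145,21,1)),(W(430,76),(145,-21,1)),(W(383,281),(-30,21,2)),(W(428,282),(-30,-21,2)),(W(395,297),(-25,9,77)),(W(417,297),(-25,-9,77))]
lift=[(B(22,458),(145,21,1)),(B(35,402),(145,-21,1)),(B(435,497),(-30,21,2)),(C(575,450),(145,21,1)),(C(584,493),(145,-21,1)),(C(217,522),(-30,-21,0)),(B(322,305),(25,-9,77)),(B(440,315),(-25,-9,77)),(C(216,356),(-25,9,77)),(C(320,350),(25,9,77))]
fit('lifter w',lw,.3);fit('lifter all',lift+lw,.3)
rack=[(B(299,30),(60,47,36)),(B(326,30),(60,31,36)),(B(300,152),(-60,47,36)),(B(326,152),(-60,31,36)),(B(455,40),(60,-31,36)),(B(480,38),(60,-47,36)),(B(465,160),(-60,-31,36)),(B(490,160),(-60,-47,36))]
rw=[(W(628,219),(-60,31,36)),(W(628,205),(-60,47,36)),(W(763,211),(60,31,36)),(W(763,196),(60,47,36)),(W(621,306),(-60,-47,36)),(W(621,291),(-60,-31,36)),(W(748,299),(60,-47,36)),(W(748,283),(60,-31,36))]
fit('rack w',rw,-1.2);fit('rack all',rack+rw,-1.2)
E
python3 f3.py; python3 - <<'E'
from h import *
a=-1.262
go((.462,-.02,.15,a),(.462,-.02,.036,a))
E
```

```text
lifter w [ 0.4641 -0.0198  0.3112 -0.003 ] res px [[-0.1, 0.2], [0.2, -0.0], [-0.2, -0.2], [-0.4, -1.1], [-0.3, 0.4], [1.0, 0.3]]
lifter all [ 0.4636 -0.0199  0.3106 -0.002 ] res px [[-1.0, 1.0], [-0.6, 0.2], [0.1, 1.2], [1.1, -0.3], [1.7, 1.0], [1.0, 1.6], [-0.5, -0.8], [0.5, -0.5], [0.3, -0.5], [1.4, -1.0], [-0.1, 0.5], [0.4, 0.3], [-0.2, 0.4], [-0.4, -0.5], [-0.4, 1.2], [1.0, 1.1]]
rack w [ 0.5427 -0.258  -1.194  -0.0098] res px [[-0.3, 1.1], [0.9, -3.0], [-1.9, 1.7], [0.4, -1.4], [-0.5, 1.4], [0.7, -0.2], [-1.2, 0.1], [1.1, -0.6]]
rack all [ 0.5425 -0.2541 -1.1947 -0.0037] res px [[-0.7, 0.1], [0.2, 0.4], [-1.4, 1.1], [0.2, 1.4], [-1.0, -0.4], [0.4, 0.3], [-1.1, 1.2], [0.8, 1.6], [-0.6, 0.6], [0.6, -3.8], [-0.4, 1.1], [2.0, -2.2], [-1.0, 2.1], [0.2, 0.2], [-0.0, 0.7], [2.4, -0.2]]
t 7.85 pos [ 0.449  -0.0196  0.2359] tooly -1.2622 tilt [-0.0053 -0.0013 -1.    ] j [ 1.02 -0.02 -1.04  1.84 -0.01  1.31 -1.28] F [ 0.6 -0.2  0. ] g 0.6 0.0
-> [0.0127, 0.0043, 0.0859] [-0.02, 0.31, -0.01]
-> [0.0133, 0.0044, 0.1999] [-0.02, 0.31, -0.01]
```

>>> {"fn": "carry_out", "kwargs": {
  "motion": [
    {"xyz":[0.007,0.003,0.03],"angular":[0,0.3,0]},
    {"xyz":[0.0145,0.005,0.07],"angular":[0,0.3,0]},
    {"xyz":[0.0145,0.005,0.11],"angular":[0,0.3,0]},
    {"xyz":[0.0145,0.005,0.14],"angular":[0,0.3,0]},
    {"xyz":[0.0145,0.005,0.165],"angular":[0,0.3,0]},
    {"xyz":[0.0145,0.005,0.185],"angular":[0,0.3,0]},
    {"xyz":[0.0145,0.005,0.199],"angular":[0,0.3,0]},
    {"xyz":[0.0145,0.005,0.199],"angular":[0,0.3,0]},
    {"xyz":[0.0145,0.005,0.199],"angular":[0,0.3,0]}
  ]
}}

```text
clock: 8.75
position: [0.4637, -0.0214, 0.0376]
ee_rot: [0.988, 0.153, 0.0, -0.0]
ft_force: [0.5, 1.2, 0.7]
grip_width: 0.595
grasp_force: 0.0
```

```bash
python3 - <<'E'
from h import *
go((.4636,-.02,.036,-1.260))
E
```

```text
t 8.75 pos [ 0.4637 -0.0214  0.0376] tooly -1.2635 tilt [ 4.e-04  3.e-04 -1.e+00] j [ 0.83  0.36 -0.97  2.04  0.37  0.93 -1.6 ] F [0.5 1.2 0.7] g 0.595 0.0
-> [0.0003, -0.0014, 0.0016] [-0.01, -0.02, -0.2]
```

Close, then lift 120 mm.

>>> {"fn": "carry_out", "kwargs": {
  "motion": [
    {"xyz":[0,-0.001,0.001],"angular":[0,0,0]},
    {"xyz":[0,-0.001,0.001],"angular":[0,0,0]},
    {"xyz":[0,-0.001,0.001],"angular":[0,0,0]},
    {"xyz":[0,-0.001,0.001],"angular":[0,0,0]},
    {"xyz":[0,-0.001,0.001],"angular":[0,0,0]},
    {"xyz":[0,-0.001,0.001],"angular":[0,0,0]}
  ],
  "hand": 0,
  "grip_force": 110
}}

```text
clock: 9.35
position: [0.4634, -0.0212, 0.0367]
ee_rot: [0.988, 0.152, 0.0, 0.0]
ft_force: [-2.9, 0.9, 6.2]
grip_width: 0.173
grasp_force: 106.7
```

```bash
python3 - <<'E'
from h import *
go()
E
```

```text
t 9.35 pos [ 0.4634 -0.0212  0.0367] tooly -1.2647 tilt [ 7.e-04 -6.e-04 -1.e+00] j [ 0.83  0.36 -0.97  2.04  0.37  0.93 -1.61] F [-2.9  0.9  6.2] g 0.173 106.7
```

```bash
python3 - <<'E'
from h import *
go((.4923,.0136,.12,-.311),(.4923,.0136,.075,-.311))
E
```

```text
t 9.35 pos [ 0.4634 -0.0212  0.0367] tooly -1.2647 tilt [ 7.e-04 -6.e-04 -1.e+00] j [ 0.83  0.36 -0.97  2.04  0.37  0.93 -1.61] F [-2.9  0.9  6.2] g 0.173 106.7
-> [0.0381, -0.0244, -0.0833] [0.05, -0.01, -54.64]
-> [0.038, -0.0245, -0.0383] [0.05, -0.01, -54.64]
```

>>> {"fn": "carry_out", "kwargs": {
  "motion": [
    {"xyz":[0,0,-0.02],"angular":[0,0,0]},
    {"xyz":[0,0,-0.05],"angular":[0,0,0]},
    {"xyz":[0.004,-0.003,-0.083],"angular":[0,0,-6]},
    {"xyz":[0.01,-0.006,-0.083],"angular":[0,0,-14]},
    {"xyz":[0.015,-0.01,-0.083],"angular":[0,0,-22]},
    {"xyz":[0.02,-0.013,-0.083],"angular":[0,0,-30]},
    {"xyz":[0.026,-0.017,-0.083],"angular":[0,0,-38]},
    {"xyz":[0.032,-0.02,-0.083],"angular":[0,0,-46]},
    {"xyz":[0.038,-0.024,-0.083],"angular":[0,0,-52]},
    {"xyz":[0.038,-0.024,-0.083],"angular":[0,0,-54.6]},
    {"xyz":[0.038,-0.024,-0.083],"angular":[0,0,-54.6]},
    {"xyz":[0.038,-0.024,-0.083],"angular":[0,0,-54.6]}
  ]
}}

```text
clock: 10.55
position: [0.4919, 0.0128, 0.119]
ee_rot: [0.809, 0.588, -0.0, 0.0]
ft_force: [-0.2, 0.7, -1.3]
grip_width: 0.174
grasp_force: 108.9
```

```bash
python3 - <<'E'
from h import *
c=snap('wrist','w3'); d=snap('side','s3'); go((.4923,.0136,.073,-.311))
a=cv2.resize(c['img'][:,:,::-1],(400,300)); s=d['img'][:,:,::-1]
cv2.imwrite('pics/v3.png',np.vstack([np.hstack([a,cv2.resize(s[150:300,190:390],(400,300))]),np.zeros((1,800,3),np.uint8)]))
E
```

```text
t 10.65 pos [0.4919 0.0128 0.119 ] tooly -0.3133 tilt [-2.e-04 -6.e-04 -1.e+00] j [ 0.93  0.37 -1.2   1.9   0.38  1.14 -0.73] F [ 0.  -0.5 -1. ] g 0.169 108.9
-> [0.0009, 0.0001, 0.046] [-0.0, 0.04, -0.13]
```

View pics/v3.png

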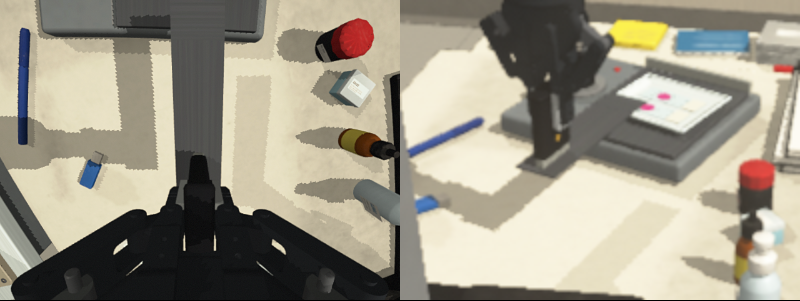

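The lifter is held upright and level, its blade lined up with the tray above the platen's front edge. Next, lower it to the platen.

>>> {"fn": "carry_out", "kwargs": {
  "motion": [
    {"xyz":[0.001,0,0.012],"angular":[0,0,0]},
    {"xyz":[0.001,0,0.026],"angular":[0,0,0]},
    {"xyz":[0.001,0,0.038],"angular":[0,0,0]},
    {"xyz":[0.001,0,0.044],"angular":[0,0,0]},
    {"xyz":[0.001,0,0.047],"angular":[0,0,0]},
    {"xyz":[0.001,0,0.047],"angular":[0,0,0]},
    {"xyz":[0.001,0,0.047],"angular":[0,0,0]}
  ]
}}

```text
clock: 11.35
position: [0.4925, 0.0141, 0.0723]
ee_rot: [0.808, 0.589, 0.0, 0.0]
ft_force: [0.3, 0.4, -0.5]
grip_width: 0.172
grasp_force: 109.0
```

```bash
python3 - <<'E'
from h import *
go((.4923,.0136,.0705,-.311)); print(get_obs()['torque'])
E
```

```text
t 11.35 pos [0.4925 0.0141 0.0723] tooly -0.3116 tilt [ 2.e-04 -1.e-04 -1.e+00] j [ 0.87  0.44 -1.14  1.94  0.46  1.06 -0.79] F [ 0.3  0.4 -0.5] g 0.172 109.0
-> [-0.0006, -0.0001, 0.0018] [0.01, 0.0, -0.03]
[-0.0377361   0.02194611 -0.01024976]
```

>>> {"fn": "carry_out", "kwargs": {
  "motion": [
    {"xyz":[0,0,0.0005],"angular":[0,-0.3,0]},
    {"xyz":[0,0,0.001],"angular":[0,-0.6,0]},
    {"xyz":[0,0,0.001],"angular":[0,-0.6,0]},
    {"xyz":[0,0,0.001],"angular":[0,-0.6,0]}
  ]
}}

```text
clock: 11.75
position: [0.4924, 0.0141, 0.0711]
ee_rot: [0.808, 0.589, -0.004, 0.003]
ft_force: [0.6, 0.7, -0.8]
grip_width: 0.172
grasp_force: 108.6
```

```bash
python3 - <<'E'
from h import *
go((.4923,.0136,.0705,-.311)); print(get_obs()['torque'])
E
```

```text
t 11.75 pos [0.4924 0.0141 0.0711] tooly -0.3116 tilt [-0.0031 -0.0102 -0.9999] j [ 0.85  0.44 -1.13  1.94  0.47  1.07 -0.8 ] F [ 0.6  0.7 -0.8] g 0.172 108.6
-> [-0.0005, 0.0, 0.0006] [0.01, 0.61, -0.03]
[ 0.0610801  -0.04233209 -0.01979742]
```

>>> {"fn": "carry_out", "kwargs": {
  "motion": [
    {"xyz":[0,0,0.0005],"angular":[0,0,0]},
    {"xyz":[0,0,0.001],"angular":[0,0,0]},
    {"xyz":[0,0,0.0015],"angular":[0,0,0]},
    {"xyz":[0,0,0.0015],"angular":[0,0,0]},
    {"xyz":[0,0,0.0015],"angular":[0,0,0]}
  ]
}}

```text
clock: 12.25
position: [0.4923, 0.0139, 0.0694]
ee_rot: [0.808, 0.589, -0.004, 0.003]
ft_force: [0.1, -1.1, -0.5]
grip_width: 0.169
grasp_force: 108.3
```

```bash
python3 - <<'E'
from h import *
go((.4923,.0136,.0705,-.311)); print(get_obs()['torque'])
E
```

```text
t 12.25 pos [0.4923 0.0139 0.0694] tooly -0.3118 tilt [-0.0035 -0.0101 -0.9999] j [ 0.85  0.44 -1.13  1.94  0.47  1.06 -0.8 ] F [ 0.1 -1.1 -0.5] g 0.169 108.3
-> [-0.0003, 0.0001, -0.001] [-0.01, 0.61, -0.04]
[-0.00878171 -0.06404787  0.02214645]
```

>>> {"fn": "carry_out", "kwargs": {
  "motion": [
    {"xyz":[0,0,0.0005],"angular":[0,0,0]},
    {"xyz":[0,0,0.001],"angular":[0,0,0]},
    {"xyz":[0,0,0.0015],"angular":[0,0,0]},
    {"xyz":[0,0,0.0015],"angular":[0,0,0]},
    {"xyz":[0,0,0.0015],"angular":[0,0,0]}
  ]
}}

```text
clock: 12.75
position: [0.4923, 0.014, 0.068]
ee_rot: [0.808, 0.589, -0.004, 0.003]
ft_force: [-0.0, -1.1, -0.1]
grip_width: 0.172
grasp_force: 108.1
```

```bash
python3 - <<'E'
from h import *
c=snap('side','s4'); go((.4923,.0136,.0705,-.311)); print(get_obs()['torque'])
d=snap('scene','c4')
s=c['img'][:,:,::-1];e=d['img'][:,:,::-1]
cv2.imwrite('pics/v4.png',np.hstack([cv2.resize(s[180:260,240:320],(400,400),interpolation=cv2.INTER_CUBIC),cv2.resize(e[270:350,290:390],(500,400),interpolation=cv2.INTER_CUBIC)[:,:400]]))
E
```

```text
t 12.8 pos [0.4923 0.014  0.068 ] tooly -0.3117 tilt [-0.0035 -0.0101 -0.9999] j [ 0.85  0.45 -1.13  1.94  0.47  1.06 -0.8 ] F [-0.8 -2.  -0.3] g 0.177 108.1
-> [-0.0004, 0.0001, -0.0025] [-0.01, 0.61, -0.04]
[ 0.01770618 -0.06399156 -0.01731417]
```

View pics/v4.png

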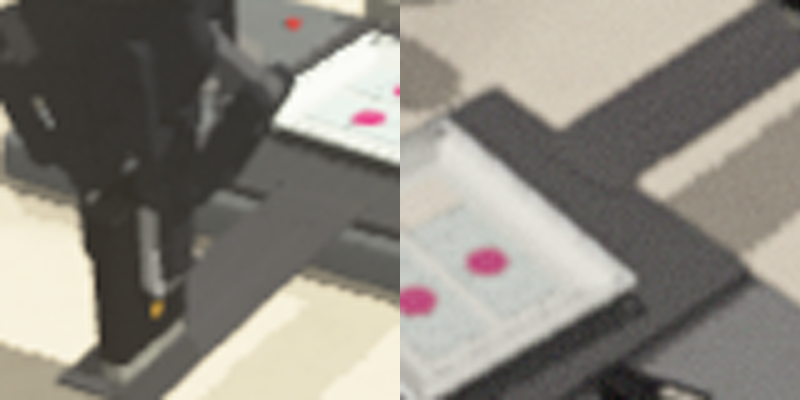

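The left crop (side) shows the blade passing over the plate's front edge. The right crop (scene) shows the blade meeting the platen edge near (560..640, 135..185), with the tip hard to tell from the platen. I'll project the predicted tip and sharpen that spot.

```bash
python3 - <<'E'
from h import *
S=load('c4');D=load('s4')
def lp(x,y,z,tz=.068,pit=.0107):
    a=-.3117+np.pi/2; b=np.array([np.cos(a),np.sin(a)]); n=np.array([-b[1],b[0]])
    q=np.array([.4923,.014])+b*x+n*y; return np.r_[q,tz-.0367-pit*x+z]
pts=[lp(.145,.021,.001),lp(.145,-.021,.001),lp(.1,.021,.002),lp(.1,-.021,.002)]
u=proj(S,pts); v=proj(D,pts)
print('scene crop',np.round((u-[290,270])*5).tolist()); print('side crop',np.round((v-[240,180])*5).tolist()); print(np.round(pts,4))
for P in (D,S):
  pass
g=lambda c,x0,y0: cv2.resize(cv2.createCLAHE(6,(2,2)).apply(cv2.cvtColor(c['img'][y0:y0+50,x0:x0+50],cv2.COLOR_RGB2GRAY)),(400,400),interpolation=cv2.INTER_CUBIC)
im=[]
for c,w,(x0,y0) in ((D,v,(280,195)),(S,u,(390-0,0))):
    x0,y0=(int(w[:,0].mean())-25,int(w[:,1].mean())-25); k=cv2.cvtColor(g(c,x0,y0),cv2.COLOR_GRAY2BGR)
    for p in w: cv2.circle(k,tuple(int(t) for t in (p-[x0,y0])*8+4),3,(0,0,255),-1)
    im.append(k)
cv2.imwrite('pics/v5.png',np.hstack(im))
E
```

```text
scene crop [[215.0, 201.0], [135.0, 149.0], [296.0, 142.0], [217.0, 92.0]]
side crop [[289.0, 186.0], [375.0, 208.0], [234.0, 229.0], [321.0, 252.0]]
[[0.5168 0.1585 0.0307]
 [0.5568 0.1456 0.0307]
 [0.503  0.1156 0.0322]
 [0.543  0.1027 0.0322]]
```

View pics/v5.png

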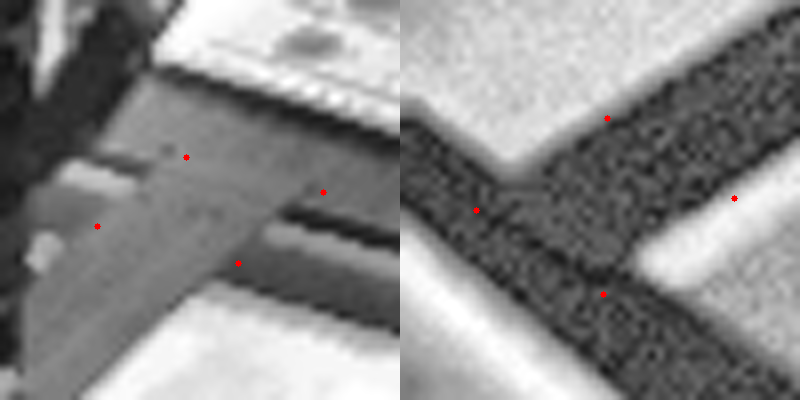

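I've now used all ten picture views. From here I check numerically whether the lifter has turned in the grip, comparing wrist pictures before and after lowering.

```bash
python3 - <<'E'
from h import *
a=load('w3')['img']; c=snap('wrist','w5'); b=c['img']; w2=load('w2')['img']
G=lambda i: cv2.GaussianBlur(cv2.cvtColor(i,cv2.COLOR_RGB2GRAY),(3,3),0).astype(float)
A,B=G(a),G(b)
for y in (70,110,150,190,220):
    for n,I in (('a',A),('b',B)):
        g=np.diff(I[y-2:y+3].mean(0)); print(y,n,[ (int(x),int(g[x])) for x in np.argsort(-abs(g)) if 240<x<400 and abs(g[x])>12][:6])
# predicted tip in wrist image under rigid assumption
o=get_obs(); r=R.from_quat(o['ee_rot']).as_matrix(); p=np.array(o['position'])
for x in (.145,.1,.05):
    for y in (.021,-.021):
        q=p+r@np.array([x,-y,.0367-.0015]); print(x,y,proj(c,q)[0].round(1))
print('cap',[proj(c,p+r@np.array([x,y,.0367-.077]))[0].round(1).tolist() for x in(-.025,.025) for y in (-.009,.009)])
E
```

```text
70 a [(273, -45), (358, 43), (272, -36), (359, 27), (357, 23), (274, -22)]
70 b [(360, 47), (361, 30), (359, 29), (273, -14), (272, -12)]
110 a [(274, -70), (357, 63), (358, 43), (275, -43), (273, -31), (356, 29)]
110 b [(359, 54), (358, 36), (274, -29), (360, 23), (275, -20), (273, -12)]
150 a [(356, 62), (276, -57), (275, -50), (357, 44), (355, 28), (245, 24)]
150 b [(358, 44), (357, 40), (276, -30), (275, -21), (359, 19), (356, 13)]
190 a [(355, 66), (277, -60), (356, 43), (278, -39), (276, -36), (354, 31)]
190 b [(356, 52), (357, 37), (277, -26), (355, 23), (278, -20), (276, -15)]
220 a [(278, -58), (354, 56), (355, 51), (279, -44), (277, -30), (353, 21)]
220 b [(355, 52), (356, 38), (278, -26), (279, -24), (354, 24)]
0.145 0.021 [271.9  -7.1]
0.145 -0.021 [361.4  -7.2]
0.1 0.021 [274.7  94.2]
0.1 -0.021 [359.   94.1]
0.05 0.021 [277.9 194.2]
0.05 -0.021 [356.2 194.1]
cap [[293.1, 416.2], [339.6, 416.2], [289.3, 299.5], [342.4, 299.4]]
```

The blade looks wider toward the tip than it did in the air. So the tip is resting on the platen and the lifter has pivoted about 1.6° in the grip, at low force. I'll raise the handle, pitch to bring the blade flat, then push.

>>> {"fn": "carry_out", "kwargs": {
  "motion": [
    {"xyz":[0,0,-0.001],"angular":[0,-0.5,0]},
    {"xyz":[0,0,-0.002],"angular":[0,-1,0]},
    {"xyz":[0,0,-0.0032],"angular":[0,-1.5,0]},
    {"xyz":[0,0,-0.0032],"angular":[0,-1.5,0]},
    {"xyz":[0,0,-0.0032],"angular":[0,-1.5,0]}
  ],
  "grip_force": 120
}}

```text
clock: 13.4
position: [0.4923, 0.0142, 0.0712]
ee_rot: [0.808, 0.589, -0.015, 0.011]
ft_force: [0.6, 1.3, -0.4]
grip_width: 0.171
grasp_force: 116.6
```

```bash
cat >> h.py <<'E'
def blade(f='tmp'):
    """fits the lifter's pitch (tip up +, rad) in the tool and height from the wrist view of the blade's side edges"""
    c=snap('wrist',f); I=cv2.GaussianBlur(cv2.cvtColor(c['img'],cv2.COLOR_RGB2GRAY),(3,3),0).astype(float)
    o=get_obs(); r=R.from_quat(o['ee_rot']).as_matrix(); p=np.array(o['position']); W=[]
    for y in range(60,230,6):
        g=np.diff(I[y-2:y+3].mean(0)); s=[]
        for lo,hi in ((262,286),(346,370)):
            w=abs(g[lo:hi]); w=np.where(w>.5*w.max(),w,0); s.append((w*np.arange(lo,hi)).sum()/w.sum()+.5 if w.max()>10 else np.nan)
        W.append((y,s[1]-s[0]))
    W=np.array(W); W=W[np.isfinite(W[:,1])]
    def f(q):
        xs=np.linspace(0.02,.15,40); z=.0367-.0015-q[0]*xs
        e=[proj(c,p+(r@np.c_[xs,np.full(40,s),z].T).T) for s in(-.021,.021)]
        m=(e[0][:,1]+e[1][:,1])/2; k=np.argsort(m); return np.interp(W[:,0],m[k],(e[1][:,0]-e[0][:,0])[k])-W[:,1]
    s=least_squares(f,[0.],loss='soft_l1'); tp=np.arctan2(r[2,0],np.hypot(r[0,0],r[1,0]))
    print('rel pitch deg',np.degrees(s.x[0]).round(2),'tool pitch',np.degrees(tp).round(2),'rows',len(W),'rms',np.sqrt((s.fun**2).mean()).round(2),'tip z',(p[2]-.0367+.145*(s.x[0]+tp)).round(4))
E
python3 - <<'E'
from h import *
blade(); a=-.311
go((.5382-.3058*.09,.1564-.9521*.09,.0712,a),(.5382-.3058*.05,.1564-.9521*.05,.0712,a),(.5382,.1564,.0712,a))
E
```

```text
rel pitch deg 1.84 tool pitch -2.1 rows 29 rms 0.23 tip z 0.0338
t 13.45 pos [0.4923 0.0142 0.0712] tooly -0.3115 tilt [-0.0113 -0.0349 -0.9993] j [ 0.82  0.44 -1.12  1.93  0.49  1.08 -0.82] F [1.  0.3 0.6] g 0.167 116.6
-> [0.0594, 0.0001, -0.0022] [-0.01, 2.1, -0.03]
-> [0.0994, 0.0001, -0.0037] [-0.01, 2.1, -0.03]
-> [0.1494, 0.0001, -0.0055] [-0.01, 2.1, -0.03]
```

>>> {"fn": "carry_out", "kwargs": {
  "motion": [
    {"xyz":[0.008,0,-0.0003],"angular":[0,0,0]},
    {"xyz":[0.016,0,-0.0006],"angular":[0,0,0]},
    {"xyz":[0.024,0,-0.0009],"angular":[0,0,0]},
    {"xyz":[0.032,0,-0.0012],"angular":[0,0,0]},
    {"xyz":[0.04,0,-0.0015],"angular":[0,0,0]},
    {"xyz":[0.046,0,-0.0017],"angular":[0,0,0]},
    {"xyz":[0.052,0,-0.0019],"angular":[0,0,0]},
    {"xyz":[0.058,0,-0.0021],"angular":[0,0,0]},
    {"xyz":[0.064,0,-0.0024],"angular":[0,0,0]},
    {"xyz":[0.07,0,-0.0026],"angular":[0,0,0]},
    {"xyz":[0.076,0,-0.0028],"angular":[0,0,0]},
    {"xyz":[0.08,0,-0.0029],"angular":[0,0,0]}
  ]
}}

```text
clock: 14.65
position: [0.517, 0.0908, 0.0712]
ee_rot: [0.808, 0.589, -0.015, 0.011]
ft_force: [-1.3, -3.0, 2.0]
grip_width: 0.17
grasp_force: 117.8
```

```bash
cat >> h.py <<'E'
def pinks(n='side',z=.045,f='tmp2'):
    """world positions of the two magenta stains on the slides"""
    c=snap(n,f); h=cv2.cvtColor(c['img'],cv2.COLOR_RGB2HSV)
    m=cv2.inRange(h,(150,100,110),(174,255,255)); k,_,st,ce=cv2.connectedComponentsWithStats(m)
    for i in range(1,k):
        if st[i,4]>5: print(n,st[i,4],ce[i].round(1),atz(c,ce[i],z).round(4))
E
python3 - <<'E'
from h import *
blade(); go((.5382,.1564,.0712,-.311)); pinks('side'); pinks('scene'); pinks('wrist')
import workcell
c=load('side0');d=load('scene0')
for n,c in(('side0',c),('scene0',d)):
    h=cv2.cvtColor(c['img'],cv2.COLOR_RGB2HSV); m=cv2.inRange(h,(150,100,110),(174,255,255)); k,_,st,ce=cv2.connectedComponentsWithStats(m)
    print(n,[(st[i,4],atz(c,ce[i],.0405).round(4).tolist()) for i in range(1,k) if st[i,4]>5])
E
```

```text
rel pitch deg 1.31 tool pitch -2.07 rows 7 rms 0.14 tip z 0.0326
t 14.7 pos [0.5171 0.0914 0.0712] tooly -0.311 tilt [-0.0111 -0.0344 -0.9993] j [ 0.61  0.52 -1.08  1.84  0.54  1.13 -0.98] F [-0.2 -0.4  0.2] g 0.171 117.7
-> [0.0683, 0.0002, -0.0025] [-0.0, 2.07, 0.0]
side 11 [327.5 191.7] [0.5632 0.2618 0.045 ]
side 13 [320.6 196.9] [0.5525 0.2334 0.045 ]
scene 26 [293.3 330.9] [0.5483 0.2518 0.045 ]
scene 31 [279.2 340. ] [0.5591 0.282  0.045 ]
side0 [(np.int32(10), [0.5534, 0.2393, 0.0405]), (np.int32(11), [0.5408, 0.2082, 0.0405])]
scene0 [(np.int32(27), [0.5401, 0.2168, 0.0405]), (np.int32(28), [0.5528, 0.2458, 0.0405])]
```

```bash
cat >> h.py <<'E'
def stains(pre=None):
    L=[]
    for n in('side','scene'):
        c=load(n+pre) if pre else snap(n,'t'+n); h=cv2.cvtColor(c['img'],cv2.COLOR_RGB2HSV); m=cv2.inRange(h,(150,100,110),(174,255,255)); k,_,st,ce=cv2.connectedComponentsWithStats(m)
        i=[j for j in range(1,k) if st[j,4]>4]; i=sorted(i,key=lambda j:atz(c,ce[j],.04)[1])
        print(n,len(i),end=' '); L.append([(c,ce[j]) for j in i])
    P=np.array([tri(a,b) for a,b in zip(*L)]); m=P.mean(0); d=P[1]-P[0]
    print('stains',P.round(4).tolist(),'mid',m.round(4),'yaw',np.arctan2(d[1],d[0]).round(4)); return m
E
python3 - <<'E'
from h import *
stains('0'); stains()
E
```

```text
side 2 scene 2 stains [[0.5405, 0.2141, 0.0377], [0.5532, 0.2439, 0.0384]] mid [0.5469 0.229  0.0381] yaw 1.1688
side 2 scene 2 stains [[0.5506, 0.2462, 0.039], [0.5615, 0.2766, 0.0384]] mid [0.556  0.2614 0.0387] yaw 1.2252
```

>>> {"fn": "carry_out", "kwargs": {
  "motion": [
    {"xyz":[0.003,0,-0.0001],"angular":[0,0,0]},
    {"xyz":[0.006,0,-0.0002],"angular":[0,0,0]},
    {"xyz":[0.009,0,-0.0003],"angular":[0,0,0]},
    {"xyz":[0.012,0,-0.0004],"angular":[0,0,0]},
    {"xyz":[0.015,0,-0.0005],"angular":[0,0,0]},
    {"xyz":[0.018,0,-0.0006],"angular":[0,0,0]},
    {"xyz":[0.021,0,-0.0007],"angular":[0,0,0]},
    {"xyz":[0.024,0,-0.0008],"angular":[0,0,0]},
    {"xyz":[0.024,0,-0.0008],"angular":[0,0,0]}
  ]
}}

```text
clock: 15.85
position: [0.5243, 0.1139, 0.0711]
ee_rot: [0.808, 0.589, -0.015, 0.011]
ft_force: [0.7, 1.3, -0.4]
grip_width: 0.169
grasp_force: 118.6
```

```bash
python3 - <<'E'
from h import *
blade(); go((.5382,.1564,.0712,-.311)); stains()
E
```

```text
rel pitch deg 0.0 tool pitch -2.05 rows 0 rms nan tip z 0.0292
t 15.9 pos [0.5243 0.1139 0.0711] tooly -0.311 tilt [-0.011  -0.034  -0.9994] j [ 0.55  0.54 -1.07  1.81  0.55  1.14 -1.03] F [ 0.6  1.9 -0.2] g 0.164 118.7
-> [0.0447, 0.0002, -0.0017] [-0.01, 2.05, 0.0]
side 2 scene 2 stains [[0.5511, 0.246, 0.0399], [0.5619, 0.2764, 0.0386]] mid [0.5565 0.2612 0.0392] yaw 1.2301h.py:46: RuntimeWarning: Mean of empty slice.
  print('rel pitch deg',np.degrees(s.x[0]).round(2),'tool pitch',np.degrees(tp).round(2),'rows',len(W),'rms',np.sqrt((s.fun**2).mean()).round(2),'tip z',(p[2]-.0367+.145*(s.x[0]+tp)).round(4))
  ret = ret.dtype.type(ret / rcount)
```

>>> {"fn": "carry_out", "kwargs": {
  "motion": [
    {"xyz":[0.004,0,-0.0001],"angular":[0,0,0]},
    {"xyz":[0.008,0,-0.0003],"angular":[0,0,0]},
    {"xyz":[0.012,0,-0.0004],"angular":[0,0,0]},
    {"xyz":[0.016,0,-0.0006],"angular":[0,0,0]},
    {"xyz":[0.02,0,-0.0007],"angular":[0,0,0]},
    {"xyz":[0.024,0,-0.0009],"angular":[0,0,0]},
    {"xyz":[0.028,0,-0.001],"angular":[0,0,0]},
    {"xyz":[0.032,0,-0.0012],"angular":[0,0,0]},
    {"xyz":[0.036,0,-0.0014],"angular":[0,0,0]},
    {"xyz":[0.04,0,-0.0015],"angular":[0,0,0]},
    {"xyz":[0.043,0,-0.0016],"angular":[0,0,0]},
    {"xyz":[0.043,0,-0.0016],"angular":[0,0,0]}
  ]
}}

```text
clock: 17.2
position: [0.5375, 0.154, 0.071]
ee_rot: [0.808, 0.589, -0.015, 0.011]
ft_force: [-0.7, -4.8, 2.7]
grip_width: 0.164
grasp_force: 118.9
```

```bash
python3 - <<'E'
from h import *
go((.5382,.1564,.0712,-.311)); stains()
E
```

```text
t 17.2 pos [0.5375 0.154  0.071 ] tooly -0.3118 tilt [-0.0116 -0.0357 -0.9993] j [ 0.45  0.59 -1.05  1.75  0.58  1.17 -1.1 ] F [-0.7 -4.8  2.7] g 0.164 118.9
-> [0.0025, -0.0001, -0.0003] [-0.01, 2.15, -0.05]
side 2 scene 2 stains [[0.551, 0.246, 0.0408], [0.5621, 0.2754, 0.0394]] mid [0.5566 0.2607 0.0401] yaw 1.2071
```

>>> {"fn": "carry_out", "kwargs": {
  "motion": [
    {"xyz":[0,0,-0.001],"angular":[0,0.5,0]},
    {"xyz":[0,0,-0.002],"angular":[0,1,0]},
    {"xyz":[0,0,-0.004],"angular":[0,1.5,0]},
    {"xyz":[-0.001,0,-0.006],"angular":[0,2,0]},
    {"xyz":[-0.001,0,-0.009],"angular":[0,2,0]},
    {"xyz":[-0.001,0,-0.012],"angular":[0,2,0]},
    {"xyz":[-0.001,0,-0.015],"angular":[0,2,0]},
    {"xyz":[-0.001,0,-0.015],"angular":[0,2,0]}
  ]
}}

```text
clock: 18.1
position: [0.5375, 0.1538, 0.0866]
ee_rot: [0.808, 0.589, -0.001, 0.001]
ft_force: [0.6, 0.4, -2.1]
grip_width: 0.17
grasp_force: 120.4
```

```bash
python3 - <<'E'
from h import *
go((.5382,.1564,.0712,-.311)); stains(); print(get_obs()['torque'])
E
```

```text
t 18.1 pos [0.5375 0.1538 0.0866] tooly -0.3116 tilt [-1.0e-04 -1.7e-03 -1.0e+00] j [ 0.5   0.56 -1.08  1.76  0.54  1.16 -1.06] F [ 0.6  0.4 -2.1] g 0.17 120.4
-> [0.0027, -0.0001, 0.0154] [0.02, 0.09, -0.03]
side 2 scene 2 stains [[0.5485, 0.242, 0.0521], [0.5597, 0.2724, 0.0508]] mid [0.5541 0.2572 0.0514] yaw 1.2199
[-0.16690946  0.07063789 -0.05634291]
```

>>> {"fn": "carry_out", "kwargs": {
  "motion": [
    {"xyz":[0,0,-0.003],"angular":[0,0.7,0]},
    {"xyz":[0,0,-0.007],"angular":[0,1.4,0]},
    {"xyz":[0,0,-0.012],"angular":[0,2.1,0]},
    {"xyz":[0,0,-0.018],"angular":[0,2.8,0]},
    {"xyz":[0,0,-0.025],"angular":[0,3,0]},
    {"xyz":[0,0,-0.032],"angular":[0,3,0]},
    {"xyz":[0,0,-0.037],"angular":[0,3,0]},
    {"xyz":[0,0,-0.04],"angular":[0,3,0]},
    {"xyz":[0,0,-0.04],"angular":[0,3,0]}
  ]
}}

```text
clock: 19.1
position: [0.5375, 0.1538, 0.1265]
ee_rot: [0.808, 0.589, 0.021, -0.015]
ft_force: [-0.1, 0.4, -2.1]
grip_width: 0.168
grasp_force: 120.3
```

```bash
python3 - <<'E'
from h import *
go((.5382,.1564,.0712,-.311)); stains(); stains(); print(get_obs()['torque'])
E
```

```text
t 19.1 pos [0.5375 0.1538 0.1265] tooly -0.3115 tilt [ 0.0159  0.048  -0.9987] j [ 0.59  0.51 -1.15  1.75  0.46  1.17 -1.  ] F [-0.1  0.4 -2.1] g 0.168 120.3
-> [-0.0001, -0.0001, 0.0554] [0.03, -2.9, -0.03]
side 2 scene 2 stains [[0.5488, 0.2435, 0.0967], [0.5606, 0.2734, 0.097]] mid [0.5547 0.2584 0.0969] yaw 1.1961
side 2 scene 2 stains [[0.5488, 0.2428, 0.0961], [0.5601, 0.2729, 0.0968]] mid [0.5544 0.2578 0.0964] yaw 1.2107
[-0.30520782  0.0609726  -0.04932391]
```

The stains' height matches a level tray, and the tray sits centred on the blade. Next is the swing to the rack at a height above all the bottles.

```bash
cat >> h.py <<'E'
def gow(*wps):
    """(x,y,z,dyaw deg about world z from now, extra pitch deg tip up): shift and turn in tool axes"""
    o=get_obs(); p=np.array(o['position']); r=R.from_quat(o['ee_rot'])
    for x,y,z,d,q in wps:
        T=R.from_rotvec([0,0,d],degrees=True)*r*R.from_rotvec([0,q,0],degrees=True)
        print('{"xyz":',np.round(r.inv().apply(np.array([x,y,z])-p),3).tolist(),', "angular":',np.round((r.inv()*T).as_rotvec(degrees=True),1).tolist(),'}')
E
python3 - <<'E'
from h import *
p0=np.array([.5375,.1538,.1265]);p1=np.array([.45,.03,.16])
s=[.02,.07,.15,.25,.36,.47,.58,.69,.8,.9,.97,1]
gow(*[(*(p0+(p1-p0)*np.array([k,k,min(1,1.5*k)])),-50*k,0) for k in s])
E
```

```text
{"xyz": [-0.003, -0.001, -0.002] , "angular": [-0.1, 0.0, 1.0] }
{"xyz": [-0.01, -0.003, -0.005] , "angular": [-0.2, 0.0, 3.5] }
{"xyz": [-0.021, -0.006, -0.009] , "angular": [-0.4, 0.0, 7.5] }
{"xyz": [-0.035, -0.011, -0.015] , "angular": [-0.6, 0.0, 12.5] }
{"xyz": [-0.051, -0.016, -0.021] , "angular": [-0.9, 0.0, 18.0] }
{"xyz": [-0.066, -0.021, -0.028] , "angular": [-1.2, 0.0, 23.5] }
{"xyz": [-0.082, -0.026, -0.034] , "angular": [-1.5, 0.0, 29.0] }
{"xyz": [-0.098, -0.031, -0.039] , "angular": [-1.7, 0.0, 34.5] }
{"xyz": [-0.114, -0.036, -0.04] , "angular": [-2.0, 0.0, 39.9] }
{"xyz": [-0.128, -0.04, -0.041] , "angular": [-2.3, 0.0, 44.9] }
{"xyz": [-0.138, -0.044, -0.041] , "angular": [-2.4, 0.0, 48.4] }
{"xyz": [-0.143, -0.045, -0.041] , "angular": [-2.5, 0.0, 49.9] }
```

>>> {"fn": "carry_out", "kwargs": {
  "motion": [
    {"xyz":[-0.003,-0.001,-0.002],"angular":[-0.1,0,1]},
    {"xyz":[-0.01,-0.003,-0.005],"angular":[-0.2,0,3.5]},
    {"xyz":[-0.021,-0.006,-0.009],"angular":[-0.4,0,7.5]},
    {"xyz":[-0.035,-0.011,-0.015],"angular":[-0.6,0,12.5]},
    {"xyz":[-0.051,-0.016,-0.021],"angular":[-0.9,0,18]},
    {"xyz":[-0.066,-0.021,-0.028],"angular":[-1.2,0,23.5]},
    {"xyz":[-0.082,-0.026,-0.034],"angular":[-1.5,0,29]},
    {"xyz":[-0.098,-0.031,-0.039],"angular":[-1.7,0,34.5]},
    {"xyz":[-0.114,-0.036,-0.04],"angular":[-2,0,39.9]},
    {"xyz":[-0.128,-0.04,-0.041],"angular":[-2.3,0,44.9]},
    {"xyz":[-0.138,-0.044,-0.041],"angular":[-2.4,0,48.4]},
    {"xyz":[-0.143,-0.045,-0.041],"angular":[-2.5,0,49.9]}
  ]
}}

```text
clock: 20.5
position: [0.4492, 0.0284, 0.1597]
ee_rot: [0.982, 0.19, 0.024, -0.004]
ft_force: [0.3, 0.1, -2.8]
grip_width: 0.167
grasp_force: 120.2
```

```bash
python3 - <<'E'
from h import *
go(); stains()
p0=np.array(get_obs()['position']);p1=np.array([.45,-.06,.16])
s=[.02,.07,.15,.25,.36,.47,.58,.69,.8,.9,.97,1]
gow(*[(*(p0+(p1-p0)*k),-50*k,0) for k in s])
E
```

```text
t 20.5 pos [0.4492 0.0284 0.1597] tooly -1.1887 tilt [ 0.0462  0.0172 -0.9988] j [ 1.01  0.03 -1.15  1.99  0.02  1.09 -1.34] F [ 0.3  0.1 -2.8] g 0.167 120.2
side 2 scene 2 stains [[0.5233, 0.0752, 0.1297], [0.5536, 0.0855, 0.1304]] mid [0.5384 0.0804 0.13  ] yaw 0.3267
{"xyz": [-0.001, 0.002, -0.0] , "angular": [-0.0, -0.0, 1.0] }
{"xyz": [-0.002, 0.006, -0.0] , "angular": [-0.2, -0.0, 3.5] }
{"xyz": [-0.005, 0.012, -0.0] , "angular": [-0.4, -0.0, 7.5] }
{"xyz": [-0.008, 0.021, -0.0] , "angular": [-0.6, -0.0, 12.5] }
{"xyz": [-0.012, 0.03, -0.001] , "angular": [-0.9, -0.0, 18.0] }
{"xyz": [-0.016, 0.039, -0.001] , "angular": [-1.2, -0.0, 23.5] }
{"xyz": [-0.019, 0.048, -0.001] , "angular": [-1.4, -0.0, 29.0] }
{"xyz": [-0.023, 0.057, -0.001] , "angular": [-1.7, -0.0, 34.5] }
{"xyz": [-0.026, 0.066, -0.001] , "angular": [-2.0, -0.0, 40.0] }
{"xyz": [-0.03, 0.074, -0.002] , "angular": [-2.2, -0.0, 44.9] }
{"xyz": [-0.032, 0.08, -0.002] , "angular": [-2.4, -0.1, 48.4] }
{"xyz": [-0.033, 0.082, -0.002] , "angular": [-2.5, -0.1, 49.9] }
```

>>> {"fn": "carry_out", "kwargs": {
  "motion": [
    {"xyz":[-0.001,0.002,0],"angular":[0,0,1]},
    {"xyz":[-0.002,0.006,0],"angular":[-0.2,0,3.5]},
    {"xyz":[-0.005,0.012,0],"angular":[-0.4,0,7.5]},
    {"xyz":[-0.008,0.021,0],"angular":[-0.6,0,12.5]},
    {"xyz":[-0.012,0.03,-0.001],"angular":[-0.9,0,18]},
    {"xyz":[-0.016,0.039,-0.001],"angular":[-1.2,0,23.5]},
    {"xyz":[-0.019,0.048,-0.001],"angular":[-1.4,0,29]},
    {"xyz":[-0.023,0.057,-0.001],"angular":[-1.7,0,34.5]},
    {"xyz":[-0.026,0.066,-0.001],"angular":[-2,0,40]},
    {"xyz":[-0.03,0.074,-0.002],"angular":[-2.2,0,44.9]},
    {"xyz":[-0.032,0.08,-0.002],"angular":[-2.4,-0.1,48.4]},
    {"xyz":[-0.033,0.082,-0.002],"angular":[-2.5,-0.1,49.9]}
  ]
}}

```text
clock: 21.8
position: [0.4507, -0.0589, 0.16]
ee_rot: [0.97, -0.241, 0.023, 0.006]
ft_force: [0.1, 0.6, -2.8]
grip_width: 0.171
grasp_force: 120.2
```

```bash
python3 - <<'E'
from h import *
go(); stains()
o=get_obs();p0=np.array(o['position']);p1=np.array([.4976,-.1588,.15])
m=R.from_quat(o['ee_rot']).as_matrix();d=np.degrees(-2.7153-np.arctan2(m[1,1],m[0,1])); print(d)
s=[.02,.07,.15,.25,.36,.47,.58,.69,.8,.9,.97,1]
gow(*[(*(p0+(p1-p0)*k),d*k,0) for k in s])
E
```

```text
t 21.8 pos [ 0.4507 -0.0589  0.16  ] tooly -2.0576 tilt [ 0.0424 -0.0219 -0.9989] j [ 1.06  0.04 -1.04  1.98  0.07  1.1  -2.07] F [ 0.1  0.6 -2.8] g 0.171 120.2
side 2 scene 2 stains [[0.562, -0.1003, 0.1305], [0.5344, -0.0844, 0.1302]] mid [ 0.5482 -0.0924  0.1303] yaw 2.6171
-37.83217141588663
{"xyz": [0.002, 0.001, 0.0] , "angular": [-0.0, 0.0, 0.8] }
{"xyz": [0.006, 0.005, 0.001] , "angular": [-0.1, 0.0, 2.6] }
{"xyz": [0.013, 0.01, 0.002] , "angular": [-0.3, 0.0, 5.7] }
{"xyz": [0.022, 0.017, 0.004] , "angular": [-0.5, 0.0, 9.4] }
{"xyz": [0.032, 0.024, 0.005] , "angular": [-0.7, 0.0, 13.6] }
{"xyz": [0.041, 0.031, 0.007] , "angular": [-0.8, 0.0, 17.8] }
{"xyz": [0.051, 0.039, 0.008] , "angular": [-1.0, 0.0, 21.9] }
{"xyz": [0.061, 0.046, 0.01] , "angular": [-1.2, 0.0, 26.1] }
{"xyz": [0.07, 0.054, 0.011] , "angular": [-1.4, 0.0, 30.2] }
{"xyz": [0.079, 0.06, 0.013] , "angular": [-1.6, 0.0, 34.0] }
{"xyz": [0.085, 0.065, 0.014] , "angular": [-1.8, 0.0, 36.7] }
{"xyz": [0.088, 0.067, 0.014] , "angular": [-1.8, 0.0, 37.8] }
```

>>> {"fn": "carry_out", "kwargs": {
  "motion": [
    {"xyz":[0.002,0.001,0],"angular":[0,0,0.8]},
    {"xyz":[0.006,0.005,0.001],"angular":[-0.1,0,2.6]},
    {"xyz":[0.013,0.01,0.002],"angular":[-0.3,0,5.7]},
    {"xyz":[0.022,0.017,0.004],"angular":[-0.5,0,9.4]},
    {"xyz":[0.032,0.024,0.005],"angular":[-0.7,0,13.6]},
    {"xyz":[0.041,0.031,0.007],"angular":[-0.8,0,17.8]},
    {"xyz":[0.051,0.039,0.008],"angular":[-1,0,21.9]},
    {"xyz":[0.061,0.046,0.01],"angular":[-1.2,0,26.1]},
    {"xyz":[0.07,0.054,0.011],"angular":[-1.4,0,30.2]},
    {"xyz":[0.079,0.06,0.013],"angular":[-1.6,0,34]},
    {"xyz":[0.085,0.065,0.014],"angular":[-1.8,0,36.7]},
    {"xyz":[0.088,0.067,0.014],"angular":[-1.8,0,37.8]}
  ]
}}

```text
clock: 23.1
position: [0.4978, -0.1597, 0.1502]
ee_rot: [0.84, -0.542, 0.02, 0.013]
ft_force: [-0.4, 0.2, -3.6]
grip_width: 0.167
grasp_force: 120.2
```

```bash
cat >> h.py <<'E'
def tray(m,yaw):
    c,s=np.cos(yaw),np.sin(yaw); q=m[:2]-np.array([c*-.0008-s*.0125,s*-.0008+c*.0125])
    d=q-[.5418,-.2535]; a=-1.1945; print('tray',q.round(4),'in rack',(np.cos(a)*d[0]+np.sin(a)*d[1]).round(4),(-np.sin(a)*d[0]+np.cos(a)*d[1]).round(4))
E
python3 - <<'E'
from h import *
go(); m=stains(); tray(m,-1.2)
pinks('wrist',.125)
p=(.4976,-.1588)
gow((*p,.12,0,0),(*p,.09,0,0),(*p,.075,0,0),(*p,.07,0,0))
E
```

```text
t 23.1 pos [ 0.4978 -0.1597  0.1502] tooly -2.7176 tilt [ 0.0199 -0.0436 -0.9989] j [ 0.58  0.18 -0.42  1.84  0.12  1.11 -2.6 ] F [-0.4  0.2 -3.6] g 0.167 120.2
side 1 scene 2 Traceback (most recent call last):
  File "<stdin>", line 2, in <module>
  File "h.py", line 59, in stains
    P=np.array([tri(a,b) for a,b in zip(*L)]); m=P.mean(0); d=P[1]-P[0]
                                                              ~^^^
IndexError: index 1 is out of bounds for axis 0 with size 1
```

>>> {"fn": "carry_out", "kwargs": {
  "motion": [
    {"xyz":[0,0,0.002],"angular":[0,0,0]},
    {"xyz":[0,0,0.005],"angular":[0,0,0]},
    {"xyz":[0,0,0.01],"angular":[0,0,0]},
    {"xyz":[0,0,0.01],"angular":[0,0,0]}
  ]
}}

```text
clock: 23.6
position: [0.497, -0.16, 0.1394]
ee_rot: [0.84, -0.542, 0.02, 0.013]
ft_force: [-1.1, 0.4, -3.0]
grip_width: 0.17
grasp_force: 120.3
```

```bash
python3 - <<'E'
from h import *
go(); print(get_obs()['joint_pos']); pinks('side',.115);pinks('scene',.115); pinks('wrist',.115)
E
```

```text
t 23.6 pos [ 0.497  -0.16    0.1394] tooly -2.7166 tilt [ 0.0185 -0.0433 -0.9989] j [ 0.56  0.19 -0.4   1.86  0.13  1.09 -2.6 ] F [-1.1  0.4 -3. ] g 0.17 120.3
[ 0.56317364  0.18568352 -0.39963873  1.85558504  0.12564936  1.09213974
 -2.60259263]
scene 7 [395.6 172.9] [ 0.5544 -0.2525  0.115 ]
scene 8 [394.5 179.5] [ 0.5451 -0.2208  0.115 ]
wrist 872 [292.8  60.1] [ 0.5573 -0.257   0.115 ]
wrist 775 [288.6 128.1] [ 0.5468 -0.2276  0.115 ]
```

```bash
sed -i "s/def stains(pre=None):/def stains(pre=None,cams=('side','scene')):/; s/for n in('side','scene'):/for n in cams:/; s/return m$/return m,np.arctan2(d[1],d[0])/" h.py
python3 - <<'E'
from h import *
o=get_obs(); m,y=stains(None,('wrist','scene')); tray(m,-1.2)
# rotate about tray centre by phi so that tool y -> -2.665, tray to rack (0,+5 mm)
a=-1.1945; tgt=np.array([.5418,-.2535])+.004*np.array([-np.sin(a),np.cos(a)])
c,s=np.cos(-1.2),np.sin(-1.2); q=m[:2]-np.array([c*-.0008-s*.0125,s*-.0008+c*.0125])
ph=-2.665+2.7166; Rm=np.array([[np.cos(ph),-np.sin(ph)],[np.sin(ph),np.cos(ph)]]); p=np.array(o['position'])
n=tgt+Rm@(p[:2]-q); print('tcp target',n)
gow((*n,p[2],np.degrees(ph),0))
E
```

```text
wrist 2 scene 2 stains [[0.5577, -0.2576, 0.1128], [0.5472, -0.2279, 0.1113]] mid [ 0.5524 -0.2427  0.112 ] yaw 1.9113
tray [ 0.5411 -0.248 ] in rack -0.0054 0.0014
tcp target [ 0.49756252 -0.16640196]
{"xyz": [0.006, 0.003, 0.0] , "angular": [0.1, -0.0, -3.0] }
```

>>> {"fn": "carry_out", "kwargs": {
  "motion": [
    {"xyz":[0.002,0.001,0],"angular":[0,0,-1]},
    {"xyz":[0.004,0.002,0],"angular":[0,0,-2]},
    {"xyz":[0.006,0.003,0],"angular":[0.1,0,-3]},
    {"xyz":[0.006,0.003,0.005],"angular":[0.1,0,-3]},
    {"xyz":[0.006,0.003,0.012],"angular":[0.1,0,-3]},
    {"xyz":[0.006,0.003,0.018],"angular":[0.1,0,-3]},
    {"xyz":[0.006,0.003,0.02],"angular":[0.1,0,-3]},
    {"xyz":[0.006,0.003,0.02],"angular":[0.1,0,-3]}
  ]
}}

```text
clock: 24.65
position: [0.4976, -0.1673, 0.1202]
ee_rot: [0.854, -0.52, 0.02, 0.013]
ft_force: [0.8, -0.7, -3.1]
grip_width: 0.166
grasp_force: 120.3
```

```bash
python3 - <<'E'
from h import *
go(); print(get_obs()['joint_pos'][6]);m,y=stains(None,('wrist','scene')); tray(m,y-.018-np.pi)
o=get_obs(); p=np.array([.4976,-.1664]); gow((*p,.09,0,0),(*p,.08,0,0))
E
```

```text
t 24.65 pos [ 0.4976 -0.1673  0.1202] tooly -2.6637 tilt [ 0.0207 -0.0429 -0.9989] j [ 0.57  0.21 -0.39  1.87  0.14  1.05 -2.55] F [ 0.8 -0.7 -3.1] g 0.166 120.3
-2.545548438990374
wrist 2 scene 2 stains [[0.5613, -0.2611, 0.0941], [0.5496, -0.2322, 0.0919]] mid [ 0.5555 -0.2467  0.093 ] yaw 1.9552
tray [ 0.5441 -0.2519] in rack -0.0006 0.0027
{"xyz": [-0.002, -0.0, 0.031] , "angular": [0.0, 0.0, 0.0] }
{"xyz": [-0.003, -0.0, 0.041] , "angular": [0.0, 0.0, 0.0] }
```

>>> {"fn": "carry_out", "kwargs": {
  "motion": [
    {"xyz":[0,0,0.005],"angular":[0,0,0]},
    {"xyz":[-0.001,0,0.013],"angular":[0,0,0]},
    {"xyz":[-0.001,0,0.021],"angular":[0,0,0]},
    {"xyz":[-0.002,0,0.028],"angular":[0,0,0]},
    {"xyz":[-0.002,0,0.033],"angular":[0,0,0]},
    {"xyz":[-0.002,0,0.036],"angular":[0,0,0]},
    {"xyz":[-0.002,0,0.036],"angular":[0,0,0]}
  ]
}}

```text
clock: 25.45
position: [0.4975, -0.1672, 0.0842]
ee_rot: [0.854, -0.52, 0.02, 0.013]
ft_force: [0.1, -0.4, -3.5]
grip_width: 0.165
grasp_force: 120.3
```

```bash
python3 - <<'E'
from h import *
go(); print(get_obs()['joint_pos'][6]);m,y=stains(None,('wrist','scene')); tray(m,y-.018-np.pi)
o=get_obs(); p=o['position'][:2]; gow((*p,.07,0,0),(*p,.06,0,0))
E
```

```text
t 25.45 pos [ 0.4975 -0.1672  0.0842] tooly -2.6638 tilt [ 0.021  -0.043  -0.9989] j [ 0.54  0.25 -0.37  1.9   0.16  0.98 -2.56] F [ 0.1 -0.4 -3.5] g 0.165 120.3
-2.5635447805919003
wrist 2 scene 1 Traceback (most recent call last):
  File "<stdin>", line 2, in <module>
  File "h.py", line 59, in stains
    P=np.array([tri(a,b) for a,b in zip(*L)]); m=P.mean(0); d=P[1]-P[0]
                                                              ~^^^
IndexError: index 1 is out of bounds for axis 0 with size 1
```

>>> {"fn": "carry_out", "kwargs": {
  "motion": [
    {"xyz":[0,0,0.003],"angular":[0,0,0]},
    {"xyz":[0,0,0.006],"angular":[0,0,0]},
    {"xyz":[0,0,0.008],"angular":[0,0,0]},
    {"xyz":[0,0,0.01],"angular":[0,0,0]},
    {"xyz":[-0.001,0,0.0115],"angular":[0,0,0]},
    {"xyz":[-0.001,0,0.013],"angular":[0,0,0]},
    {"xyz":[-0.001,0,0.0145],"angular":[0,0,0]},
    {"xyz":[-0.001,0,0.016],"angular":[0,0,0]},
    {"xyz":[-0.001,0,0.0175],"angular":[0,0,0]},
    {"xyz":[-0.001,0,0.0175],"angular":[0,0,0]}
  ]
}}

```text
clock: 26.55
position: [0.4977, -0.1672, 0.0671]
ee_rot: [0.854, -0.52, 0.021, 0.013]
ft_force: [0.1, -0.3, -1.7]
grip_width: 0.168
grasp_force: 120.4
```

```bash
python3 - <<'E'
from h import *
go(); print(get_obs()['joint_pos'][6])
c=snap('wrist','w6')
def two(z):
    h=cv2.cvtColor(c['img'],cv2.COLOR_RGB2HSV); m=cv2.inRange(h,(150,100,110),(174,255,255)); k,_,st,ce=cv2.connectedComponentsWithStats(m)
    P=sorted([atz(c,ce[i],z) for i in range(1,k) if st[i,4]>100],key=lambda p:p[1]); d=P[1]-P[0]
    print(z,len(P),'sep',np.linalg.norm(d).round(4)); y=np.arctan2(d[1],d[0]); print('yaw',y); tray(np.mean(P,0),y-.018-np.pi)
two(.0395);two(.045)
E
```

```text
t 26.55 pos [ 0.4977 -0.1672  0.0671] tooly -2.6639 tilt [ 0.0217 -0.0434 -0.9988] j [ 0.53  0.27 -0.35  1.92  0.16  0.94 -2.57] F [ 0.1 -0.3 -1.7] g 0.168 120.4
-2.5709491257471644
0.0395 2 sep 0.0321
yaw 1.9322070612849436
tray [ 0.5437 -0.2514] in rack -0.0013 0.0025
0.045 2 sep 0.031
yaw 1.932207061284942
tray [ 0.5429 -0.2507] in rack -0.0022 0.002
```

The wrist force shows the tray's weight is now on the rails, and the tray measures within 3 mm of the rack's centre. Next I lower the blade clear and draw it out along the channel, yawing slightly once the tip is nearly free.

```bash
python3 - <<'E'
from h import *
a=-1.1945;X=np.array([np.cos(a),np.sin(a)]);Y=np.array([-X[1],X[0]]);C=np.array([.5418,-.2535])
al0=.1014
o=get_obs(); d=np.array(o['position'][:2])-C; print('tcp in rack',d@X,d@Y)
def wp(t,z,l=1):
    al=al0 if t<=30 else np.interp(t,[30,80,120],[al0,.25,.42])
    L=max(100-t,0); y=-(44.8+t)*np.sin(al)-L/2*np.sin(al)
    q=C+X*-(.1048+t/1e3)+Y*y/1e3; return (*q,z,np.degrees(al-al0),0)
gow(wp(0,.062),wp(0,.057)); print()
gow(*[wp(t,.057) for t in (4,12,22,34,46,58,70,82,94,106,114,120)])
print(wp(120,.057))
E
```

```text
tcp in rack -0.09649320465483377 -0.009301690815772722
{"xyz": [-0.009, -0.001, 0.005] , "angular": [0.0, 0.0, 0.0] }
{"xyz": [-0.009, -0.001, 0.01] , "angular": [0.0, 0.0, 0.0] }

{"xyz": [-0.013, -0.001, 0.01] , "angular": [0.0, 0.0, 0.0] }
{"xyz": [-0.021, -0.001, 0.009] , "angular": [0.0, 0.0, 0.0] }
{"xyz": [-0.031, -0.002, 0.009] , "angular": [0.0, 0.0, 0.0] }
{"xyz": [-0.043, -0.001, 0.008] , "angular": [0.0, 0.0, -0.7] }
{"xyz": [-0.055, 0.003, 0.008] , "angular": [0.1, 0.0, -2.7] }
{"xyz": [-0.068, 0.007, 0.007] , "angular": [0.2, 0.0, -4.8] }
{"xyz": [-0.08, 0.011, 0.006] , "angular": [0.3, 0.0, -6.8] }
{"xyz": [-0.093, 0.016, 0.006] , "angular": [0.4, 0.0, -9.0] }
{"xyz": [-0.106, 0.023, 0.005] , "angular": [0.6, 0.0, -11.9] }
{"xyz": [-0.119, 0.032, 0.004] , "angular": [0.7, 0.0, -14.8] }
{"xyz": [-0.127, 0.039, 0.004] , "angular": [0.8, 0.0, -16.8] }
{"xyz": [-0.134, 0.045, 0.004] , "angular": [0.9, 0.0, -18.2] }
(np.float64(0.3966936909798874), np.float64(-0.06912295617460658), 0.057, np.float64(18.25443535286803), 0)
```

>>> {"fn": "carry_out", "kwargs": {
  "motion": [
    {"xyz":[0,0,0.003],"angular":[0,0,0]},
    {"xyz":[0,0,0.006],"angular":[0,0,0]},
    {"xyz":[-0.001,-0.001,0.009],"angular":[0,0,0]},
    {"xyz":[-0.001,-0.001,0.01],"angular":[0,0,0]},
    {"xyz":[-0.001,-0.001,0.01],"angular":[0,0,0]}
  ]
}}

```text
clock: 27.1
position: [0.4982, -0.166, 0.0569]
ee_rot: [0.854, -0.519, 0.02, 0.013]
ft_force: [-0.1, -0.0, -0.6]
grip_width: 0.168
grasp_force: 120.6
```

```bash
python3 - <<'E'
from h import *
go(); print(get_obs()['joint_pos'][6])
c=snap('wrist','w7'); h=cv2.cvtColor(c['img'],cv2.COLOR_RGB2HSV); m=cv2.inRange(h,(150,100,110),(174,255,255)); k,_,st,ce=cv2.connectedComponentsWithStats(m)
P=sorted([atz(c,ce[i],.0385) for i in range(1,k) if st[i,4]>100],key=lambda p:p[1]); d=P[1]-P[0]; y=np.arctan2(d[1],d[0]);print('sep',np.linalg.norm(d),'yaw',y); tray(np.mean(P,0),y-.018-np.pi)
E
```

```text
t 27.1 pos [ 0.4982 -0.166   0.0569] tooly -2.6636 tilt [ 0.0213 -0.0432 -0.9988] j [ 0.51  0.29 -0.34  1.93  0.17  0.92 -2.58] F [-0.1 -0.  -0.6] g 0.168 120.6
-2.5756300723036127
sep 0.03227079901398425 yaw 1.933469622433204
tray [ 0.5439 -0.2516] in rack -0.001 0.0026
```

>>> {"fn": "carry_out", "kwargs": {
  "motion": [
    {"xyz":[-0.003,0,0],"angular":[0,0,0]},
    {"xyz":[-0.008,0,0],"angular":[0,0,0]},
    {"xyz":[-0.014,0,-0.001],"angular":[0,0,0]},
    {"xyz":[-0.02,-0.001,-0.001],"angular":[0,0,0]},
    {"xyz":[-0.026,-0.001,-0.001],"angular":[0,0,0]},
    {"xyz":[-0.03,-0.001,-0.001],"angular":[0,0,0]},
    {"xyz":[-0.03,-0.001,-0.001],"angular":[0,0,0]}
  ]
}}

```text
clock: 27.85
position: [0.4851, -0.1383, 0.0567]
ee_rot: [0.854, -0.519, 0.02, 0.013]
ft_force: [-0.2, -0.1, -0.9]
grip_width: 0.164
grasp_force: 120.6
```

```bash
cat > chk.py <<'E'
from h import *
go()
c=snap('wrist','w8'); h=cv2.cvtColor(c['img'],cv2.COLOR_RGB2HSV); m=cv2.inRange(h,(150,100,110),(174,255,255)); k,_,st,ce=cv2.connectedComponentsWithStats(m)
P=sorted([atz(c,ce[i],.0385) for i in range(1,k) if st[i,4]>60],key=lambda p:p[1])
if len(P)>1: d=P[1]-P[0]; y=np.arctan2(d[1],d[0]);print('sep',np.linalg.norm(d),'yaw',y); tray(np.mean(P,0),y-.018-np.pi)
else: print(P)
E
python3 chk.py; python3 - <<'E'
from h import *
a=-1.1945;X=np.array([np.cos(a),np.sin(a)]);Y=np.array([-X[1],X[0]]);C=np.array([.5418,-.2535])
al0=.1014;o=get_obs(); d=np.array(o['position'][:2])-C; print('tcp in rack',d@X,d@Y)
def wp(t,z,l=1):
    al=al0 if t<=25 else np.interp(t,[25,75,110],[al0,.25,.4])
    L=max(100-t,0); y=-(44.8+t)*np.sin(al)-L/2*np.sin(al)
    q=C+X*-(.1048+t/1e3)+Y*y/1e3; return (*q,z,np.degrees(al-al0),0)
gow(*[wp(t,.057) for t in (26,34,42,50,58,66,74,82,90,98,104,106)])
E
```

```text
t 27.85 pos [ 0.4851 -0.1383  0.0567] tooly -2.6627 tilt [ 0.0215 -0.0433 -0.9988] j [ 0.38  0.24 -0.24  1.98  0.12  0.9  -2.59] F [-0.2 -0.1 -0.9] g 0.164 120.6
[array([ 0.54966549, -0.23177933,  0.0385    ])]
tcp in rack -0.12748891936569628 -0.010333500379016385
{"xyz": [-0.003, 0.001, -0.0] , "angular": [0.0, 0.0, -0.2] }
{"xyz": [-0.012, 0.003, -0.001] , "angular": [0.1, 0.0, -1.5] }
{"xyz": [-0.02, 0.005, -0.001] , "angular": [0.1, 0.0, -2.9] }
{"xyz": [-0.028, 0.008, -0.002] , "angular": [0.2, 0.0, -4.3] }
{"xyz": [-0.037, 0.011, -0.002] , "angular": [0.3, 0.0, -5.6] }
{"xyz": [-0.045, 0.013, -0.002] , "angular": [0.3, 0.0, -7.0] }
{"xyz": [-0.053, 0.017, -0.003] , "angular": [0.4, 0.0, -8.3] }
{"xyz": [-0.062, 0.021, -0.003] , "angular": [0.5, 0.0, -10.2] }
{"xyz": [-0.07, 0.026, -0.004] , "angular": [0.6, 0.0, -12.2] }
{"xyz": [-0.079, 0.031, -0.004] , "angular": [0.7, 0.0, -14.1] }
{"xyz": [-0.085, 0.036, -0.004] , "angular": [0.8, 0.0, -15.6] }
{"xyz": [-0.087, 0.037, -0.004] , "angular": [0.8, 0.0, -16.1] }
```

>>> {"fn": "carry_out", "kwargs": {
  "motion": [
    {"xyz":[-0.003,0.001,0],"angular":[0,0,-0.7]},
    {"xyz":[-0.012,0.003,-0.001],"angular":[0.1,0,-2]},
    {"xyz":[-0.02,0.005,-0.001],"angular":[0.1,0,-3.2]},
    {"xyz":[-0.028,0.008,-0.002],"angular":[0.2,0,-4.3]},
    {"xyz":[-0.037,0.011,-0.002],"angular":[0.3,0,-5.6]},
    {"xyz":[-0.045,0.013,-0.002],"angular":[0.3,0,-7]},
    {"xyz":[-0.053,0.017,-0.003],"angular":[0.4,0,-8.3]},
    {"xyz":[-0.062,0.021,-0.003],"angular":[0.5,0,-10.2]},
    {"xyz":[-0.07,0.026,-0.004],"angular":[0.6,0,-12.2]},
    {"xyz":[-0.079,0.031,-0.004],"angular":[0.7,0,-14.1]},
    {"xyz":[-0.086,0.036,-0.004],"angular":[0.8,0,-15.8]},
    {"xyz":[-0.087,0.037,-0.004],"angular":[0.8,0,-16.1]}
  ]
}}

```text
clock: 29.1
position: [0.4114, -0.0784, 0.0564]
ee_rot: [0.919, -0.394, 0.022, 0.01]
ft_force: [-0.2, -0.7, -1.3]
grip_width: 0.171
grasp_force: 120.6
```

```bash
python3 chk.py; python3 - <<'E'
from h import *
a=-1.1945;X=np.array([np.cos(a),np.sin(a)]);Y=np.array([-X[1],X[0]]);C=np.array([.5418,-.2535])
d=np.array(get_obs()['position'][:2])-C; print('tcp in rack',d@X,d@Y)
m,y=stains(); tray(m,y-.018-np.pi)
E
```

```text
t 29.1 pos [ 0.4114 -0.0784  0.0564] tooly -2.3805 tilt [ 0.0325 -0.0353 -0.9988] j [ 0.37  0.06 -0.32  2.19  0.07  0.86 -2.38] F [-0.2 -0.7 -1.3] g 0.171 120.6
[]
tcp in rack -0.21039763921038288 -0.0566172651569248
side 0 scene 2 h.py:59: RuntimeWarning: Mean of empty slice.
  P=np.array([tri(a,b) for a,b in zip(*L)]); m=P.mean(0); d=P[1]-P[0]
  ret = ret.dtype.type(ret / rcount)
Traceback (most recent call last):
  File "h.py", line 59, in stains
    P=np.array([tri(a,b) for a,b in zip(*L)]); m=P.mean(0); d=P[1]-P[0]
                                                              ~^^^
IndexError: index 1 is out of bounds for axis 0 with size 0
```

```bash
python3 - <<'E'
from h import *
p0=np.array(get_obs()['position']);p1=np.array([.4634,-.0212,.1]); d=np.degrees(-1.2647+2.3805)
gow(*[(p0[0]+(p1[0]-p0[0])*k,p0[1]+(p1[1]-p0[1])*k,min(.1,.0564+.1*k),d*k,0) for k in (.05,.15,.27,.39,.51,.63,.75,.87,.95,1)])
E
```

```text
{"xyz": [-0.0, -0.004, -0.005] , "angular": [0.2, 0.0, -3.2] }
{"xyz": [-0.0, -0.011, -0.015] , "angular": [0.5, 0.0, -9.6] }
{"xyz": [-0.001, -0.021, -0.027] , "angular": [0.8, 0.0, -17.2] }
{"xyz": [-0.001, -0.03, -0.039] , "angular": [1.2, 0.0, -24.9] }
{"xyz": [-0.001, -0.039, -0.043] , "angular": [1.6, 0.0, -32.6] }
{"xyz": [-0.002, -0.048, -0.044] , "angular": [2.0, 0.0, -40.2] }
{"xyz": [-0.003, -0.057, -0.044] , "angular": [2.3, 0.0, -47.9] }
{"xyz": [-0.004, -0.067, -0.044] , "angular": [2.7, 0.0, -55.6] }
{"xyz": [-0.005, -0.073, -0.044] , "angular": [3.0, 0.0, -60.7] }
{"xyz": [-0.005, -0.076, -0.044] , "angular": [3.1, 0.0, -63.9] }
```

>>> {"fn": "carry_out", "kwargs": {
  "motion": [
    {"xyz":[0,-0.004,-0.005],"angular":[0.2,0,-3.2]},
    {"xyz":[0,-0.011,-0.015],"angular":[0.5,0,-9.6]},
    {"xyz":[-0.001,-0.021,-0.027],"angular":[0.8,0,-17.2]},
    {"xyz":[-0.001,-0.03,-0.039],"angular":[1.2,0,-24.9]},
    {"xyz":[-0.001,-0.039,-0.043],"angular":[1.6,0,-32.6]},
    {"xyz":[-0.002,-0.048,-0.044],"angular":[2,0,-40.2]},
    {"xyz":[-0.003,-0.057,-0.044],"angular":[2.3,0,-47.9]},
    {"xyz":[-0.004,-0.067,-0.044],"angular":[2.7,0,-55.6]},
    {"xyz":[-0.005,-0.073,-0.044],"angular":[3,0,-60.7]},
    {"xyz":[-0.005,-0.076,-0.044],"angular":[3.1,0,-63.9]},
    {"xyz":[-0.005,-0.076,-0.044],"angular":[3.1,0,-63.9]},
    {"xyz":[-0.005,-0.076,-0.044],"angular":[3.1,0,-63.9]}
  ]
}}

```text
clock: 30.45
position: [0.4628, -0.0215, 0.1001]
ee_rot: [0.988, 0.151, 0.024, -0.004]
ft_force: [0.6, 0.4, -1.2]
grip_width: 0.17
grasp_force: 120.7
```

```bash
python3 - <<'E'
from h import *
blade('w9'); p=(.4634,-.0212)
go((*p,.045,-1.2647),(*p,.0372,-1.2647))
for z in(.038,):
  pinks('scene',z)
E
```

```text
rel pitch deg -0.6 tool pitch 2.75 rows 29 rms 0.17 tip z 0.0689
t 30.5 pos [ 0.4627 -0.0215  0.1001] tooly -1.268 tilt [ 0.0457  0.0144 -0.9988] j [ 0.35  0.09 -0.4   2.05  0.03  0.96 -1.34] F [ 0.   0.2 -0.8] g 0.17 120.7
-> [-0.0019, -0.0001, 0.0551] [-0.0, -2.75, -0.19]
-> [-0.0023, -0.0001, 0.0629] [-0.0, -2.75, -0.19]
```

>>> {"fn": "carry_out", "kwargs": {
  "motion": [
    {"xyz":[0,0,0.01],"angular":[0,-0.7,0]},
    {"xyz":[-0.001,0,0.025],"angular":[0,-1.4,0]},
    {"xyz":[-0.001,0,0.04],"angular":[0,-2.1,0]},
    {"xyz":[-0.002,0,0.051],"angular":[0,-2.1,0]},
    {"xyz":[-0.002,0,0.057],"angular":[0,-2.1,0]},
    {"xyz":[-0.002,0,0.06],"angular":[0,-2.1,0]},
    {"xyz":[-0.002,0,0.0625],"angular":[0,-2.1,0]},
    {"xyz":[-0.002,0,0.0635],"angular":[0,-2.1,0]},
    {"xyz":[-0.002,0,0.0635],"angular":[0,-2.1,0]}
  ]
}}

```text
clock: 31.45
position: [0.4641, -0.0209, 0.0371]
ee_rot: [0.988, 0.152, 0.006, -0.001]
ft_force: [-0.0, -0.1, 0.0]
grip_width: 0.169
grasp_force: 120.5
```

```bash
python3 - <<'E'
from h import *
blade('w10'); go()
E
```

```text
rel pitch deg 1.25 tool pitch 0.7 rows 29 rms 0.69 tip z 0.0053
t 31.5 pos [ 0.464  -0.0209  0.0371] tooly -1.266 tilt [ 0.0117  0.0034 -0.9999] j [ 0.32  0.22 -0.4   2.07  0.11  0.86 -1.4 ] F [-0.4  0.5 -0.3] g 0.168 120.5
```

>>> {"fn": "carry_out", "kwargs": {
  "motion": [
    {"xyz":[0,0,0],"angular":[0,0,0]},
    {"xyz":[0,0,0],"angular":[0,0,0]},
    {"xyz":[0,0,0],"angular":[0,0,0]},
    {"xyz":[0,0,0],"angular":[0,0,0]},
    {"xyz":[0,0,-0.01],"angular":[0,0,0]},
    {"xyz":[0.001,0,-0.04],"angular":[0,0,0]},
    {"xyz":[0.001,0,-0.08],"angular":[0,0,0]},
    {"xyz":[0.001,0,-0.12],"angular":[0,0,0]},
    {"xyz":[0.001,0,-0.16],"angular":[0,0,0]},
    {"xyz":[0.001,0,-0.2],"angular":[0,0,0]},
    {"xyz":[0.001,0,-0.2],"angular":[0,0,0]},
    {"xyz":[0.001,0,-0.2],"angular":[0,0,0]}
  ],
  "hand": 0.6
}}

```text
clock: 32.7
position: [0.4628, -0.0213, 0.2378]
ee_rot: [0.988, 0.152, 0.007, -0.001]
ft_force: [0.1, -0.6, -1.0]
grip_width: 0.602
grasp_force: 0.0
```

```bash
python3 - <<'E'
from h import *
go(); c=snap('wrist','wA'); d=load('w2')
# tray
h=cv2.cvtColor(c['img'],cv2.COLOR_RGB2HSV); m=cv2.inRange(h,(150,80,90),(176,255,255)); k,_,st,ce=cv2.connectedComponentsWithStats(m)
P=sorted([atz(c,ce[i],.0395) for i in range(1,k) if st[i,4]>30],key=lambda p:p[1]); print([ (st[i,4],ce[i].round()) for i in range(1,k) if st[i,4]>30])
if len(P)==2: e=P[1]-P[0]; y=np.arctan2(e[1],e[0]); print('sep',np.linalg.norm(e),'yaw',y); tray(np.mean(P,0),y-.018-np.pi)
# lifter: dark blade mask, compare outline with prediction
I=cv2.cvtColor(c['img'],cv2.COLOR_RGB2GRAY); a=.309; n=lambda x,y,z:np.array([.4636+np.cos(a)*x-np.sin(a)*y,-.02+np.sin(a)*x+np.cos(a)*y,z])
print('pred tip',proj(c,np.array([n(.145,.021,.001),n(.145,-.021,.001),n(-.03,.021,.002)])).round(1).tolist())
x0=int(proj(c,n(.145,0,.001)[None])[0,0]);y0=int(proj(c,n(.145,0,.001)[None])[0,1])
g=np.diff(I[y0-25:y0+25,x0-8:x0+8].mean(1)); print('tip row',y0-25+np.argmax(abs(g))+.5, 'vs',proj(c,n(.145,0,.001)[None])[0,1])
for x in(.14,.10,.07):
    u=[proj(c,n(x,s,.002)[None])[0] for s in(.021,-.021)]; r=int((u[0][1]+u[1][1])/2); gg=abs(np.diff(I[r-1:r+2].mean(0)))
    print(x,[ (round(float(v[0]),1), int(v[0])-12+int(np.argmax(gg[int(v[0])-12:int(v[0])+12]))+.5) for v in u])
E
```

```text
t 32.7 pos [ 0.4628 -0.0213  0.2378] tooly -1.2659 tilt [ 0.0131  0.0031 -0.9999] j [ 0.36 -0.02 -0.4   1.85 -0.01  1.3  -1.3 ] F [ 0.1 -0.6 -1. ] g 0.602 0.0
[(np.int32(158), array([562., 203.])), (np.int32(161), array([533., 205.]))]
sep 0.031867679438005454 yaw 1.9311037668182607
tray [ 0.5434 -0.2512] in rack -0.0015 0.0023
pred tip [[298.6, 79.6], [338.3, 79.3], [301.4, 239.4]]
tip row 78.5 vs 79.41777399063639
0.14 [(298.6, 298.5), (338.3, 337.5)]
0.1 [(299.3, 298.5), (338.0, 336.5)]
0.07 [(299.8, 299.5), (337.7, 336.5)]
```

```bash
python3 -c "
from workcell import *
print(hand_in())"
```

```text
the job is handed in; nothing more can be done
None
```

The job is handed in at about 33 s with no verdict returned: the knob was turned to off, the tray measured about 3 mm from the rack's centre and nearly square to the rails, and the lifter stands flat on the desk near where it started.

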